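# Pack the cookie stamps and secure their case

### The arm

A 7-joint arm with a two-finger parallel gripper is mounted at the origin on the work surface. World frame = base frame: x ahead of the robot, y to its left, z up, the work surface at z = 0. Lengths are in mm, angles in rad, forces in N, time in s.
With the tool pointing down it reaches from about 400 to 875 mm from the base axis. Payload 4.4 kg.
Tool frame: the origin (TCP) lies midway between the tips of the shut fingers; the grasp point (between the pads) lies 19 mm behind it (ctrl.pinch_z is the distance from the TCP to the grasp point, in mm); z points along the fingers, y is the line along which they close (so a half turn about z gives the same grasp; the last joint's range is limited). The gripper opens to 85 mm and grips with 20 to 120 N. Pads are 22 mm wide; open, the fingers measure 114 mm over their backs; the gripper's body (76 mm by 85 mm) begins 54 mm behind the grasp point. The pads swing forward as they close: fully open they stand 13 mm farther back than shut.
Start: joints at [-1.249, 0.628, 0.038, 1.517, -0.027, 0.996, -0.02], TCP at [245.777, 601.757, 231.313] pointing down, gripper open.
Joint ranges: [-3.06, 3.06], [-0.37, 2.12], [-1.25, 1.32], [0.18, 2.47], [-1.1, 4.24], [0.23, 1.98], [-2.94, 2.94]. Speed limits (rad/s): [2.57, 2.57, 3.14, 3.14, 3.14, 3.14, 3.14].

### API

Orientations are given as [roll, pitch, yaw] about the fixed x, y, z axes, in that order (R = Rz(yaw) Ry(pitch) Rx(roll)).
In Python, from cell import read_state, cams, order, ctrl gives the robot as it stands.
- The arm moves only by the tool move_arm, never from a script. Its argument "targets" is text: rows parted by semicolons, each of 7 numbers parted by spaces: the gripper's target within -1 to 1 (fully open at 1, half-way at 0, shut at -1), then the shift along the tool's x, y, z in cm, then the turn, a rotation vector about the tool's x, y, z in degrees. A call has 1 to 5 rows; each row shifts and turns the commanded pose from where the row before left it, along the tool's axes as they then stand; what a row does not reach is not made up. A row lasts 1/12 s, in which the tool goes at most 41.7 mm and 7.16 degrees, less where a joint would pass 70% of its speed; a pose out of reach is approached as far as the arm can. A call with a gripper value outside its range is refused whole. The fingers move at their own pace and stop on an object; the grip force is fixed at half the most. Time passes only in rows, so rows that do not move let the fingers close. It gives the time, the measured TCP pose, the force, the opening and the grip force at its end, in the units of the state.
- read_state(): the state, without advancing time (a new reading comes with each control period).
- cams.get_image(name): name is "scene" or "top" or "wrist"; returns a dict with "color" (400x640x3 uint8, red, green, blue), "fovy" (degrees; the focal length in pixels is half the picture's height over the tangent of half this angle, whatever the lens; pixels are square), "cx", "cy" (the principal point, pixels), "rvec" (rotation vector, rad) and "tvec" (3), from world to camera coordinates, as OpenCV has them. Camera axes: x right, y down, z forward; pixel columns grow to the right and rows downward; lengths in mm; the calibration is good to about 2 mm. A picture is of the moment at which its call begins. There is no depth.
- order.finish_job(): hands the job in; it is judged then, once.
The state is a dict: "clock": time; "qpos": joint angles; "qd": joint speeds; "tau": joint torques, N m; "eef_pos": TCP position; "tool_rot": TCP orientation; "force": force on the tool from outside, world axes, zero at the start; "torque": the same for the moment, N m; "width": finger opening in mm; "gripper_force": force on a finger pad.
Only numpy, scipy, OpenCV 4.12 (cv2) and the standard library are available. Lean on these libraries where they do the work, as an engineer would, in place of code of your own. Each camera call takes 0.05 s, during which the arm holds its last target. There are 200 camera calls.

### The job

Put the cookie stamps away: lever the case's lid up with the palette knife's blade through the slot in the case's front, swing the lid fully back, and put every stamp that is on the table into the case, side by side. Then close the lid right down and, once it is shut, turn both red turnbuttons fully across it so that it is secured. Keep the turnbuttons clear of the lid until it is shut, leave the palette knife lying on its green mat, and do not disturb the mug.

Things in the scene. Friction and masses are not known exactly. Their poses are not given: they have to be found in the camera images.
- case: plywood stamp case, fixed to the table, open-topped under its lid; 162 mm (its x, front to back) x 182 mm (its y) x 60 mm tall to the rim, walls 6 mm, floor 6 mm thick (inside 150 x 170 mm, 54 mm deep). Origin: centre of its underside. Its front is its -x side, the lid's hinge runs along its +x rim; z up. On each +-y side, towards the front, a wooden block (86 mm along x, 42 mm outwards, 66 mm tall) carries a red turnbutton
- case_slot (a point): middle of the pry slot in the case's front face, just under the lid: the opening is 18 mm high (42 to 60 mm above the table) and 90 mm wide; this point is on the outer face, half-way up the slot. Too low for fingers: a blade slides in along the case's +x and lifts the lid's underside
- case_hinge (a point): middle of the lid's hinge line (on the case's +x rim, 60 mm above the table; the line runs along the case's y)
- lid (a joint): blue lid, 162 (hinge to front) x 182 x 8 mm, 150 g, no handle, its front edge flush with the case's front. Angle in rad: 0 = shut (its underside 60, its top 68 mm above the table), grows as it opens upward about the hinge, stop at 1.75 (leaning back past upright). Stiff friction hinge (0.18 N m): the lid stays where it is left, about 2 N at the front edge moves it
- lid_lip (a point): middle of the lid's front lower edge, 162 mm from the hinge line; moves with the lid
- button_left (a joint): red turnbutton on the case's +y side: bar 72 x 14 mm turning on an upright pivot at its middle, a thumb-piece 36 x 14 mm on it; together they stand 71 to 95 mm above the table. Angle in rad: 0 = along the case's x, clear of the lid; grows anticlockwise from above; stop at 1.57 = along the case's y, one end over the lid (secured). Stays where left (0.04 N m). Keep under 0.4 until the lid is shut
- button_right (a joint): the same turnbutton on the case's -y side; same angles and same sense (anticlockwise from above to secure)
- button_left_pivot (a point): on the left button's pivot axis, 83 mm above the table, half-way up the button; pivot 111 mm from the case's middle and 20 mm outside the lid's side edge; axes as the case's (does not turn)
- button_right_pivot (a point): the same for the right button
- mat: green rubber mat fixed to the table, 250 (its x) x 100 x 3 mm; origin: centre of its underside. The knife lies on it at the start
- knife_handle (a point): palette knife, 110 g: middle of the dark wood handle (110 x 20 wide x 24 mm tall, pinch it across its 20 mm width), half-way up. The steel blade (105 x 26 x 3 mm) goes on along +x from the handle's end: it starts 55 mm and ends 160 mm from this point, at half the handle's height. It balances 15 mm from this point, towards the blade. z up as it lies
- stamp1_mid (a point): cookie stamp, round red head and a wooden knob, 120 g; head about 58 mm across and 20 mm tall, round upright knob 22 mm in diameter from 20 to 48 mm above its underside (pick it by the knob). This point: on its axis, 24 mm above its underside, z up. May be absent
- stamp2_mid (a point): cookie stamp, square white (42 mm) head and a wooden knob, 120 g; head about 58 mm across and 20 mm tall, round upright knob 22 mm in diameter from 20 to 48 mm above its underside (pick it by the knob). This point: on its axis, 24 mm above its underside, z up. May be absent
- stamp3_mid (a point): cookie stamp, yellow eight-pointed star head and a wooden knob, 120 g; head about 58 mm across and 20 mm tall, round upright knob 22 mm in diameter from 20 to 48 mm above its underside (pick it by the knob). This point: on its axis, 24 mm above its underside, z up. May be absent
- stamp4_mid (a point): cookie stamp, blue six-lobed head and a wooden knob, 120 g; head about 58 mm across and 20 mm tall, round upright knob 22 mm in diameter from 20 to 48 mm above its underside (pick it by the knob). This point: on its axis, 24 mm above its underside, z up. May be absent
- mug: bystander: white mug, 72 mm wide, 75 mm tall; origin at the centre of its underside
Things that resemble listed ones, but are neither listed nor needed, are in the scene too. Of the things that look like the part that bears stamp2_mid, the smallest one is meant.

How it is judged (in metres and radians):
On the way, in this order (a step that is already met when the one before it is completed fails the run):
1. the lid is levered up with the palette knife (lid past 0.1 rad, the knife bearing on it) (value of joint lid above 0.1 rad and contact force between knife and lid above 0.2 N), for 0.05 s.
2. the lid stands open past upright (over 1.6 rad) (value of joint lid above 1.6 rad), for 0.2 s.
3. the lid is shut (under 0.05 rad) on all the stamps lying in the case (value of joint lid below 0.05 rad and x of stamp1_mid in the frame of case between -0.075 and 0.075 m and y of stamp1_mid in the frame of case between -0.085 and 0.085 m and z of stamp1_mid in the frame of case between 0.01 and 0.05 m and x of stamp2_mid in the frame of case between -0.075 and 0.075 m and y of stamp2_mid in the frame of case between -0.085 and 0.085 m and z of stamp2_mid in the frame of case between 0.01 and 0.05 m and x of stamp3_mid in the frame of case between -0.075 and 0.075 m and y of stamp3_mid in the frame of case between -0.085 and 0.085 m and z of stamp3_mid in the frame of case between 0.01 and 0.05 m and x of stamp4_mid in the frame of case between -0.075 and 0.075 m and y of stamp4_mid in the frame of case between -0.085 and 0.085 m and z of stamp4_mid in the frame of case between 0.01 and 0.05 m), for 0.2 s.
4. both turnbuttons are turned across the shut lid (over 1.3 rad) (value of joint lid below 0.05 rad and value of joint each of button_left, button_right above 1.3 rad), for 0.2 s.
At the end, for the whole second after the job is handed in: Lid shut (under 0.05 rad), both turnbuttons over 1.3 rad, every present stamp inside the case, the knife lying still with the middle of its handle over the mat (and less than 30 mm above the table) (all of step 4 and x of stamp1_mid in the frame of case between -0.075 and 0.075 m and y of stamp1_mid in the frame of case between -0.085 and 0.085 m and z of stamp1_mid in the frame of case between 0.01 and 0.05 m and x of stamp2_mid in the frame of case between -0.075 and 0.075 m and y of stamp2_mid in the frame of case between -0.085 and 0.085 m and z of stamp2_mid in the frame of case between 0.01 and 0.05 m and x of stamp3_mid in the frame of case between -0.075 and 0.075 m and y of stamp3_mid in the frame of case between -0.085 and 0.085 m and z of stamp3_mid in the frame of case between 0.01 and 0.05 m and x of stamp4_mid in the frame of case between -0.075 and 0.075 m and y of stamp4_mid in the frame of case between -0.085 and 0.085 m and z of stamp4_mid in the frame of case between 0.01 and 0.05 m and x of knife_handle in the frame of mat between -0.125 and 0.125 m and y of knife_handle in the frame of mat between -0.05 and 0.05 m and height (world z) of knife_handle below 0.03 m and linear speed of knife below 0.02 m/s); the robot touches nothing.
It fails at once if a turnbutton is turned across (over 0.8 rad) while the lid is not shut (over 0.12 rad) (value of joint lid above 0.12 rad and value of joint any of button_left, button_right above 0.8 rad).
It fails at once if the mug is moved more than 40 mm (distance of mug from where it was at the start of the episode above 0.04 m).
Of stamp1, stamp2, stamp3, stamp4 only 2 to 4 are there at a start; the rules pass over those that are not, and their reading is None.
At some moment in a run one of stamp1, stamp2, stamp3, stamp4 may be knocked a few centimetres aside while the robot is not near it.
It also fails if it takes over 210 s, if anything falls off the work surface, if the arm or the gripper's body presses on something with over 40 N, if the wrist force passes 120 N, or if a joint passes its speed limit or range.

## Working session

There is one attempt and no reset: what is moved stays moved. The work goes in short steps, Python scripts to look and compute and a tool call to move; the robot and the scene stay as the last step left them, time stands still between calls to the robot, and variables do not carry over. Pictures are saved under pics/ and viewed, at most 17 in all, crops included, and the job is handed in when it is done.

Besides the shell and the picture viewer there is one more tool, called as name(argument=value, ...) on one line, values as JSON. move_arm: Moves the arm, as the interface text tells. Its arguments: {"type":"object","properties":{"targets":{"type":"string"}},"required":["targets"]}

```bash
mkdir -p pics; ls
cat > h.py <<'E'
import numpy as np, cv2
from cell import read_state, cams, order, ctrl
def grab(n,save=None):
    im=cams.get_image(n)
    if save: cv2.imwrite(f'pics/{save}.png',im['color'][:,:,::-1])
    return im
def cam(im):
    f=200/np.tan(np.radians(im['fovy'])/2)
    R=cv2.Rodrigues(np.array(im['rvec'],float))[0]; t=np.array(im['tvec'],float).ravel()
    K=np.array([[f,0,im['cx']],[0,f,im['cy']],[0,0,1]]); return K,R,t
def ray(im,u,v):
    K,R,t=cam(im); return -R.T@t, R.T@np.linalg.inv(K)@np.array([u,v,1.])
def onz(im,u,v,z):
    c,d=ray(im,u,v); return c+d*(z-c[2])/d[2]
def proj(im,p):
    K,R,t=cam(im); q=K@(R@np.array(p,float)+t); return q[:2]/q[2]
def tri(obs):
    A=np.zeros((3,3));b=np.zeros(3)
    for im,u,v in obs:
        c,d=ray(im,u,v); d/=np.linalg.norm(d); M=np.eye(3)-np.outer(d,d); A+=M;b+=M@c
    return np.linalg.solve(A,b)
E
python3 - <<'E'
from h import *
for n in ("scene","top","wrist"):
    im=grab(n,n+"0"); K,R,t=cam(im); print(n,im['fovy'],im['cx'],im['cy'],-R.T@t)
    print({k:v for k,v in im.items() if k not in('color',)})
print(read_state())
print(dir(ctrl),ctrl.pinch_z)
E
```

```text
pics
scene 51.23575895156863 320.1427239122403 206.76639405350898 [911.95360771 485.16192677 667.80751075]
{'fovy': 51.23575895156863, 'cx': 320.1427239122403, 'cy': 206.76639405350898, 'rvec': array([ 0.82596398,  2.56205385, -1.1214885 ]), 'tvec': array([ 476.8120998 , -148.50415283, 1124.10190253])}
top 47.810330668275185 319.80775181829506 199.06412926545548 [472.32103136 -19.59332682 975.37220429]
{'fovy': 47.810330668275185, 'cx': 319.80775181829506, 'cy': 199.06412926545548, 'rvec': array([ 2.15775256, -2.1686059 ,  0.10472071]), 'tvec': array([ -8.78064042, 572.35988128, 920.40700708])}
wrist 64.26646759076453 323.0706020284921 200.1704616651992 [170.80143499 633.060731   372.9008312 ]
{'fovy': 64.26646759076453, 'cx': 323.0706020284921, 'cy': 200.1704616651992, 'rvec': array([-2.37285131, -1.59461413, -0.25919958]), 'tvec': array([-649.84463435,  -42.70735728,  380.62065376])}
{'clock': 0.15, 'qpos': array([-1.24879629,  0.62913613,  0.03842365,  1.51810548, -0.02696307,
        0.99630844, -0.02001215]), 'qd': array([-0.00046331, -0.00277312, -0.0030472 , -0.00368744, -0.00
[... 186 characters left out ...]
eef_pos': array([245.59073908, 601.3209051 , 230.6087988 ]), 'tool_rot': array([-3.14015266e+00,  2.26729019e-05,  2.75382133e+00]), 'force': array([0.07056963, 0.25790848, 0.81705632]), 'torque': array([-0.02657047,  0.03348483, -0.0692641 ]), 'gripper_force': 0.0, 'width': 85.14370238875426}
['MotionError', '__class__', '__delattr__', '__dict__', '__dir__', '__doc__', '__eq__', '__format__', '__ge__', '__getattribute__', '__getstate__', '__gt__', '__hash__', '__init__', '__init_subclass__', '__le__', '__lt__', '__module__', '__ne__', '__new__', '__reduce__', '__reduce_ex__', '__repr__', '__setattr__', '__sizeof__', '__str__', '__subclasshook__', '__weakref__', 'pinch_z'] 18.700000000000003
```

View pics/top0.png

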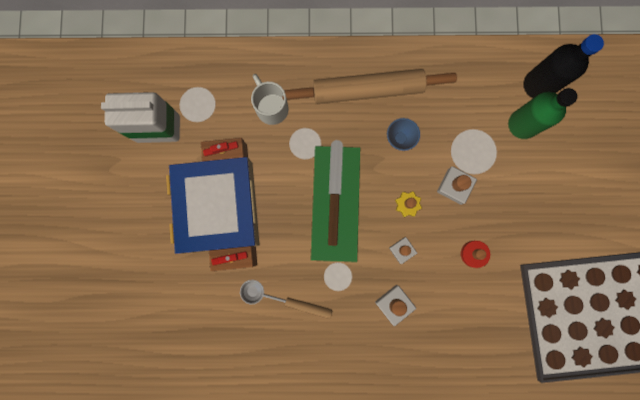

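View pics/scene0.png

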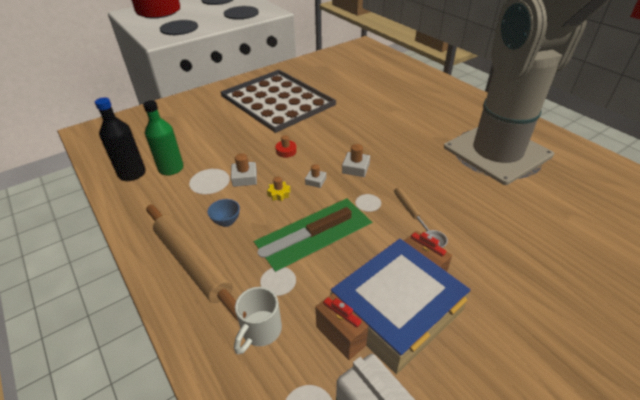

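Top view: case lid centre (212,205) with hinge on its left side (168,183)/(172,233), front to the right. Turnbuttons are at (221,148) and (229,259). Knife handle is at (334,220), blade up to (336,145), on the mat (336,204). The stamps are star (409,204), small square (403,250) and red (476,254). The blue thing (403,134) is a bowl, so there is no stamp4. The mug is at (270,103).

```bash
cat > meas.py <<'E'
from h import *
def mask(im,name):
    hsv=cv2.cvtColor(im['color'],cv2.COLOR_RGB2HSV); H,S,V=[hsv[:,:,i].astype(int) for i in range(3)]
    m={'lid':(H>105)&(H<130)&(S>150)&(V>60),'red':((H<4)|(H>176))&(S>195)&(V>110),'yel':(H>20)&(H<35)&(S>170)&(V>120),
       'mat':(H>50)&(H<80)&(S>120)&(V>50),'wood':(H<16)&(S>110)&(V<175)}[name]
    return m.astype(np.uint8)
def blobs(m,amin=20):
    n,l,s,c=cv2.connectedComponentsWithStats(m)
    return [(s[i,4],c[i],s[i,:4],(l==i).astype(np.uint8)) for i in range(1,n) if s[i,4]>=amin]
E
python3 - <<'E'
from meas import *
np.set_printoptions(precision=1,suppress=True)
T=grab('top');S=grab('scene')
for im,n in((T,'top'),(S,'scene')):
  for k in('lid','red','yel','mat'):
    for a,c,s,m in blobs(mask(im,k)):
      r=cv2.minAreaRect(np.argwhere(m)[:,::-1].astype(np.float32))
      print(n,k,a,c,s,r, 'z0',onz(im,*c,0)[:2])
      if k in('lid','mat') and a>500:
        z=68 if k=='lid' else 3
        P=cv2.approxPolyDP(cv2.convexHull(np.argwhere(m)[:,::-1].astype(np.int32)),6,True)[:,0]
        print('   ',[ (tuple(p),onz(im,*p.astype(float),z)[:2]) for p in P])
for nm,u,v,z in(('knifeend',334,245,15),('joint',335,195,15),('tip',337,141,15),('mug',270,103,0),('bL',221,148,90),('bR',229,259,90),('star',409,204,20),('sq',403,250,20),('red',476,254,20)):
  print(nm,onz(T,u,v,z))
E
```

```text
top lid 321 [591.8  44.3] [581  35  22  20] ((592.2500610351562, 44.750003814697266), (16.970561981201172, 21.920310974121094), 45.0) z0 [ 921.1 -623. ]
top lid 2015 [191.  215.3] [170 163  70  90] ((203.0198211669922, 205.69801330566406), (87.36426544189453, 63.781883239746094), 84.2894058227539) z0 [541.7 268.5]
    [((np.int32(239), np.int32(245)), array([476.6, 150.4])), ((np.int32(176), np.int32(252)), array([463.3, 276.6])), ((np.int32(171), np.int32(165)), array([640., 292.])), ((np.int32(199), np.int32(165)), array([639.7, 234.6]))]
top red 113 [213.8 149.1] [204 143  23  13] ((214.4484405517578, 148.36598205566406), (6.892397880554199, 23.549026489257812), 68.96248626708984) z0 [687.6 221.7]
top red 38 [232.2 145.3] [229 142   8   7] ((232.0882568359375, 145.3529510498047), (5.093247413635254, 7.276068687438965), 75.96376037597656) z0 [695.8 181.2]
top red 415 [474.6 253.8] [462 241  28  26] ((475.5, 253.5), (25.0, 27.0), 90.0) z0 [ 456.  -342.1]
top red 51 [241.6 255.2] [237 252  10   7] ((241.53846740722656, 255.19232177734375), (5.687368392944336, 8.43299388885498), 78.69
[... 2968 characters left out ...]
2, -637.3])), ((np.int32(182), np.int32(163)), array([ 708.4, -460. ]))]
scene mat 2210 [313.5 234.5] [255 199 116  71] ((313.2432556152344, 233.12808227539062), (35.20097351074219, 113.33525848388672), 65.4622802734375) z0 [572.6 -41.5]
    [((np.int32(370), np.int32(221)), array([448.1,   1.8])), ((np.int32(276), np.int32(269)), array([689.2,  -5.7])), ((np.int32(255), np.int32(242)), array([688. , -95.6])), ((np.int32(346), np.int32(199)), array([446.1, -88.5]))]
knifeend [476.  -41.1  15. ]
joint [582.5 -44.1  15. ]
tip [700.4 -49.4  15. ]
mug [791.1  98.5   0. ]
bL [669.8 185.1  90. ]
bR [449.5 165.4  90. ]
star [ 561.8 -200.9   20. ]
sq [ 464.8 -185.8   20. ]
red [ 455.8 -338.4   20. ]
```

Run:
```python
from meas import *
np.set_printoptions(precision=1,suppress=True)
T=grab('top');S=grab('scene')
def m2(im,f):
    h=cv2.cvtColor(im['color'],cv2.COLOR_RGB2HSV).astype(int); return f(h[:,:,0],h[:,:,1],h[:,:,2]).astype(np.uint8)
C={}
for im,n,box in((T,'top',(150,140,270,265)),(S,'scene',(320,230,480,360))):
    m=m2(im,lambda H,S,V:(H>98)&(H<132)&(S>110)&(V>25)); k=np.zeros_like(m);x0,y0,x1,y1=box;k[y0:y1,x0:x1]=1;m*=k
    m=max(blobs(m),key=lambda b:b[0])[3]
    P=cv2.approxPolyDP(cv2.convexHull(np.argwhere(m)[:,::-1].astype(np.int32)),6,True)[:,0]
    print(n,P.tolist()); 
    for p in P: print('  ',onz(im,*p.astype(float),68))
    # knife handle dark brown
    m=m2(im,lambda H,S,V:((H<14)|(H>172))&(S>90)&(V<110)); k=np.zeros_like(m)
    if n=='top':k[185:250,322:350]=1
    else:k[200:250,290:365]=1
    m*=k; a,c,s,mm=max(blobs(m),key=lambda b:b[0]); r=cv2.minAreaRect(np.argwhere(mm)[:,::-1].astype(np.float32)); print('handle',a,c,s,r); C[n]=(im,*r[0])
    for w,(x0,y0,x1,y1) in {'star':(395,190,425,216),'sq':(392,238,416,262),'red':(462,240,492,268)}.items() if n=='top' else {'star':(265,174,292,202),'sq':(303,160,328,190),'red':(272,132,300,160)}.items():
        m=m2(im,lambda H,S,V:(H>5)&(H<14)&(S>90)&(S<215)&(V<190)); k=np.zeros_like(m); k[y0:y1,x0:x1]=1
        b=blobs(m*k,8)
        if b:
            b=max(b,key=lambda q:q[0]); print(w,b[0],b[1],b[2]); C[n+w]=(im,*b[1])
p=tri([C['top'],C['scene']]); print('knife mid',p)
for w in('star','sq','red'):
    if 'top'+w in C and 'scene'+w in C: print(w,tri([C['top'+w],C['scene'+w]]))
```

```text
top [[254, 244], [176, 252], [170, 165], [246, 158]]
   [478.5 120.3  68. ]
   [463.3 276.6  68. ]
   [640. 294.  68.]
   [653.6 138.6  68. ]
handle 341 [333.2 220. ] [329 194  10  51] ((333.45025634765625, 219.04525756835938), (7.657989978790283, 50.181236267089844), 2.726310968399048)
star 72 [410.3 202.6] [406 198  10  10]
sq 89 [404.9 250.3] [399 246  12  10]
red 130 [479. 254.] [472 249  15  11]
scene [[468, 290], [400, 353], [332, 289], [400, 240]]
   [466.7 277.2  68. ]
   [641.1 293.8  68. ]
   [654.7 137.7  68. ]
   [480.5 122.9  68. ]
handle 177 [335.5 217.5] [322 209  28  19] ((336.1259460449219, 217.84129333496094), (9.122243881225586, 28.272911071777344), 64.98310089111328)
star 32 [277.7 181.4] [274 177   7  11]
sq 29 [315.5 169.6] [312 165   8  12]
red 147 [285.2 146.6] [274 136  23  22]
knife mid [524.6 -35.4  29.1]
star [ 563.4 -200.3   40.5]
sq [ 464.6 -186.7   38.5]
red [ 455.5 -346.8   13.4]
```

move_arm(targets="0.3 -3 -2.7 0.2 0 0 0;0.3 -3 -2.7 0.2 0 0 0;0.3 -3 -2.7 0.2 0 0 0;0.3 -3 -2.7 0.2 0 0 0;0.3 -3 -2.7 0.2 0 0 0")

```text
clock: 0.77
eef_pos: [334.1, 418.3, 221.4]
tool_rot: [3.141, 0.0, 2.754]
force: [0.6, -0.9, -0.3]
width: 55.2
gripper_force: 0.0
```

move_arm(targets="0.3 -3 -2.7 0.2 0 0 0;0.3 -3 -2.7 0.2 0 0 0;0.3 -3 -2.7 0.2 0 0 0;0.3 -3 -2.7 0.2 0 0 0;0.3 -3 -2.7 0.2 0 0 0")

```text
clock: 1.18
eef_pos: [422.0, 236.6, 211.5]
tool_rot: [3.141, 0.0, 2.754]
force: [0.7, -0.5, 0.0]
width: 55.3
gripper_force: 0.0
```

move_arm(targets="0.3 -3 -2.7 0.2 0 0 0;0.3 -3 -2.7 0.2 0 0 0;0.3 -3 -2.7 0.2 0 0 0;0.3 -3 -2.7 0.2 0 0 0;0.3 -3 -2.7 0.2 0 0 0")

```text
clock: 1.6
eef_pos: [509.9, 54.8, 201.5]
tool_rot: [3.141, 0.0, 2.754]
force: [1.5, 1.2, -0.2]
width: 55.6
gripper_force: 0.0
```

move_arm(targets="0.3 0 0 0 0 0 7;0.3 0 0 0 0 0 7;0.3 0 0 0 0 0 7;0.3 0 0 0 0 0 7;0.3 0 0 0 0 0 7")

```text
clock: 2.02
eef_pos: [509.4, 56.5, 201.4]
tool_rot: [3.141, -0.0, 2.136]
force: [0.1, 0.1, -0.2]
width: 55.5
gripper_force: 0.0
```

move_arm(targets="0.3 0 0 0 0 0 7;0.3 0 0 0 0 0 7;0.3 0 0 0 0 0 7;0.3 0 0 0 0 0 7;0.3 0 0 0 0 0 7")

```text
clock: 2.43
eef_pos: [509.3, 56.8, 201.5]
tool_rot: [3.141, -0.0, 1.526]
force: [0.7, 0.4, -0.4]
width: 55.7
gripper_force: 0.0
```

move_arm(targets="0.3 0 0 0 0 0 7;0.3 0 0 0 0 0 7;0.3 0 0 0 0 0 7;0.3 0 0 0 0 0 7;0.3 0 0 0 0 0 7")

```text
clock: 2.85
eef_pos: [509.3, 56.9, 201.4]
tool_rot: [3.142, -0.0, 0.916]
force: [-0.5, 0.5, -0.9]
width: 55.8
gripper_force: 0.0
```

move_arm(targets="0.3 0 0 0 0 0 7;0.3 0 0 0 0 0 7;0.3 0 0 0 0 0 7;0.3 0 0 0 0 0 7;0.3 0 0 0 0 0 7")

```text
clock: 3.27
eef_pos: [509.3, 56.9, 201.4]
tool_rot: [-3.141, -0.0, 0.305]
force: [0.1, 0.4, 0.2]
width: 55.9
gripper_force: 0.0
```

move_arm(targets="0.3 0 0 0 0 0 6.6;0.3 0 0 0 0 0 6.6;0.3 0 0 0 0 0 6.6;0.3 0 0 0 0 0 0;0.3 1.8 3.3 0 0 0 0")

```text
clock: 3.68
eef_pos: [523.5, 31.3, 199.7]
tool_rot: [-3.136, 0.006, -0.021]
force: [-0.1, 0.5, -1.4]
width: 55.8
gripper_force: 0.0
```

move_arm(targets="0.3 1.8 3.3 0 0 0 0;0.3 1.8 3.3 2 0 0 0;0.3 0 0 2 0 0 0;0.3 0 0 0 0 0 0")

```text
clock: 4.02
eef_pos: [558.0, -45.7, 159.1]
tool_rot: [3.141, 0.004, -0.036]
force: [-0.8, 1.7, 0.1]
width: 55.7
gripper_force: 0.0
```

Run:
```python
from h import *
W=grab('wrist','w1'); print(read_state()['eef_pos'],proj(W,[529,-43,15]),proj(W,[690,-49,15]))
```

```text
[558.13314492 -44.07587962 160.27793196] [321.67755846 215.28362369] [321.62287185  28.10537257]
```

View pics/w1.png

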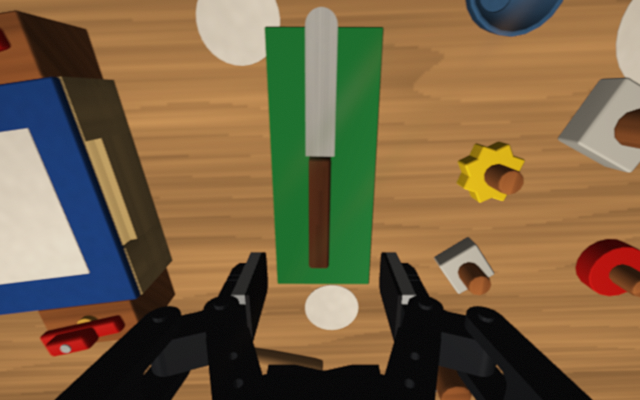

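Run:
```python
from h import *
np.set_printoptions(precision=1,suppress=True)
W=grab('wrist'); K,R,t=cam(W); print(-R.T@t,R.T@[0,0,1],K[0,0])
for n,u,v,z in(('back',319,268,27),('front',319,157,27),('front',319,157,17),('tip',321,8,17),('tip',321,8,32),('mat',265,27,3),('mat',383,27,3),('mat',277,283,3),('mat',369,283,3),
 ('star',504,180,48),('sq',474,279,48),('slotL',90,140,51),('slotR',130,240,51)): print(n,z,onz(W,u,v,z))
T=grab('top')
for n,u,v in(('tip',337,140),('back',334,245)):print(n,onz(T,u,v,15))
```

```text
[641.6 -46.4 302.4] [-0.3  0.  -0.9] 318.41688296125096
back 27 [478.  -36.8  27. ]
front 27 [588.2 -41.1  27. ]
front 17 [586.3 -40.9  17. ]
tip 17 [704.3 -47.   17. ]
tip 32 [701. -47.  32.]
mat 3 [695.    0.4   3. ]
mat 3 [691.6 -98.5   3. ]
mat 3 [446.7  10.4   3. ]
mat 3 [443.2 -89.7   3. ]
star 48 [ 567.8 -193.5   48. ]
sq 48 [ 474.  -179.8   48. ]
slotL 51 [612.5 137.2  51. ]
slotR 51 [525.7 125.7  51. ]
tip [702.6 -49.4  15. ]
back [476.  -41.1  15. ]
```

move_arm(targets="0.3 0.5 -0.4 3.8 0 0 0;0.3 0 0 3.8 0 0 0;0.3 0 0 3.8 0 0 0;0.3 0 0 2.9 0 0 0;0.3 0 0 1 0 0 0")

```text
clock: 4.58
eef_pos: [562.8, -37.4, 6.1]
tool_rot: [-3.14, 0.004, -0.032]
force: [-0.3, 0.6, 0.2]
width: 55.7
gripper_force: 0.0
```

move_arm(targets="-1 0 0 0 0 0 0;-1 0 0 0 0 0 0;-1 0 0 0 0 0 0;-1 0 0 0 0 0 0;-1 0 0 0 0 0 0")

```text
clock: 5.0
eef_pos: [566.3, -39.9, 11.2]
tool_rot: [3.141, -0.004, -0.035]
force: [-0.5, 0.5, 7.0]
width: 18.3
gripper_force: 60.8
```

move_arm(targets="-1 0 0 -2 0 0 0;-1 0 0 -3.5 0 0 0;-1 0 0 -3.5 0 0 0;-1 0 0 -3 0 0 0;-1 0 0 0 0 0 0")

```text
clock: 5.42
eef_pos: [568.3, -40.9, 135.4]
tool_rot: [3.141, -0.011, -0.035]
force: [1.4, -0.7, -1.6]
width: 18.5
gripper_force: 59.8
```

move_arm(targets="-1 0 0 0 0 0 -7;-1 0 0 0 0 0 -7;-1 0 0 0 0 0 -7;-1 0 0 0 0 0 -7;-1 0 0 0 0 0 -7")

```text
clock: 5.83
eef_pos: [564.5, -39.4, 129.3]
tool_rot: [3.141, -0.001, 0.582]
force: [-0.3, -0.2, -2.6]
width: 18.3
gripper_force: 59.7
```

move_arm(targets="-1 0 0 0 0 0 -7;-1 0 0 0 0 0 -7;-1 0 0 0 0 0 -7;-1 0 0 0 0 0 -7;-1 0 0 0 0 0 -7")

```text
clock: 6.25
eef_pos: [564.4, -39.5, 129.2]
tool_rot: [3.141, -0.0, 1.193]
force: [0.1, -0.6, -1.4]
width: 18.4
gripper_force: 59.7
```

move_arm(targets="-1 0 0 0 0 0 -7;-1 0 0 0 0 0 -7;-1 0 0 0 0 0 -7;-1 0 0 0 0 0 -6.4;-1 0 0 0 0 0 0")

```text
clock: 6.67
eef_pos: [564.4, -39.7, 129.3]
tool_rot: [3.141, -0.0, 1.667]
force: [0.2, 0.8, -1.8]
width: 18.9
gripper_force: 59.7
```

Run:
```python
from h import *
s=read_state(); W=grab('wrist','w2'); S=grab('scene','s2'); T=grab('top','t2');print(s['eef_pos'],s['tool_rot'],s['width'],s['gripper_force'],s['qpos'])
cv2.imwrite('pics/c2.png',np.vstack([W['color'],cv2.resize(S['color'],None,fx=1,fy=1)[150:350]])[:,:,::-1])
```

```text
[564.42373624 -39.73948171 129.28171175] [ 3.14076412e+00 -4.28219363e-04  1.66721018e+00] 18.878579782009673 59.692336320877075 [-0.14829703  0.6577257   0.26329363  1.85835688 -0.26390873  0.65861397
  0.36869187]
```

View pics/c2.png

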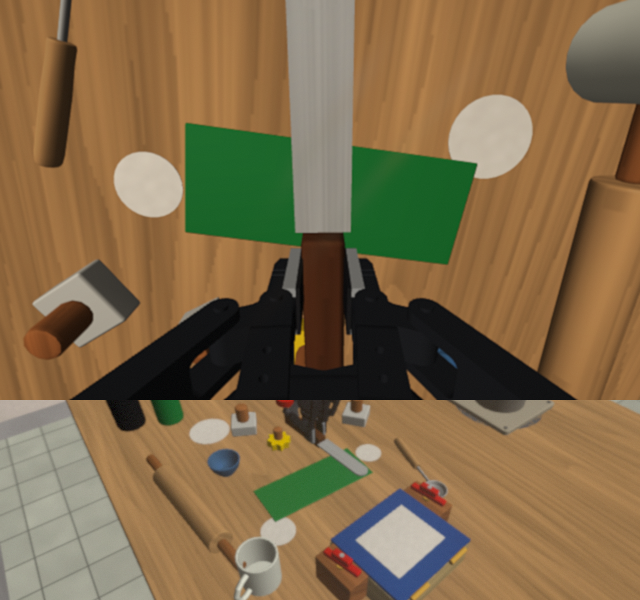

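Run:
```python
from meas import *
np.set_printoptions(precision=1,suppress=True)
T=grab('top');S=grab('scene');W=grab('wrist')
o={}
for n,im,(x0,y0,x1,y1) in(('t',T,(250,130,350,270)),('s',S,(310,190,400,260))):
    h=cv2.cvtColor(im['color'],cv2.COLOR_RGB2HSV).astype(int); m=((h[:,:,1]<50)&(h[:,:,2]>60)).astype(np.uint8);k=np.zeros_like(m);k[y0:y1,x0:x1]=1
    for b in sorted(blobs(m*k,30),key=lambda b:-b[0])[:4]: 
        r=cv2.minAreaRect(np.argwhere(b[3])[:,::-1].astype(np.float32)); print(n,b[0],b[1],b[2],r, cv2.boxPoints(r).tolist())
tip=[564.4-171*.096+30*.096,-39.7+141,133]
for z in(125,133,141): print(z,proj(T,[564.4-.096*141,-39.7+140,z]),proj(S,[564.4-.096*141,-39.7+140,z]),onz(W,295,232,z),onz(W,351,232,z),onz(W,289,5,z),onz(W,354,5,z))
```

```text
t 2169 [285.4 237.7] [252 196  72  74] ((287.5, 232.5), (71.0, 73.0), -0.0) [[252.0, 269.0], [252.0, 196.0], [323.0, 196.0], [323.0, 269.0]]
t 290 [297.2 141. ] [289 130  19  27] ((296.3298034667969, 140.794921875), (13.099843978881836, 27.856584548950195), 21.250505447387695) [[285.177001953125, 151.40216064453125], [295.27349853515625, 125.439697265625], [307.48260498046875, 130.18768310546875], [297.3861083984375, 156.150146484375]]
t 58 [296.6 169.4] [292 162  10  19] ((296.5, 171.0), (5.357061386108398, 19.779918670654297), 15.94539737701416) [[291.2075500488281, 179.77357482910156], [296.6415100097656, 160.7547149658203], [301.7924499511719, 162.22642517089844], [296.3584899902344, 181.2452850341797]]
s 619 [343.5 207.8] [317 190  51  36] ((342.58380126953125, 207.19732666015625), (56.90561294555664, 12.131041526794434), 36.02737808227539) [[316.00543212890625, 195.3675994873047], [323.14056396484375, 185.55677795410156], [369.16217041015625, 219.0270538330078], [362.02703857421875, 228.83787536621094]]
s 315 [367.8 202.5] [356 195  25  16] ((368.0, 202.5), (15.0, 24.0), 90.0) [[356.0, 195.0], [380.0, 195.0], [380.0, 210.0], [356.0, 210.0]]
125 [260.3 205.4] [366.1 228.2] [550.1 -24.5 125. ] [578.1 -22.  125. ] [541.3  74.6 125. ] [567.3  77.  125. ]
133 [259.7 205. ] [366.3 225.1] [550.5 -20.8 133. ] [577.  -18.4 133. ] [542.2  72.9 133. ] [566.8  75.2 133. ]
141 [259.1 204.6] [366.6 221.9] [551.  -17.2 141. ] [575.9 -14.9 141. ] [543.2  71.1 141. ] [566.3  73.3 141. ]
```

move_arm(targets="-1 0 1.8 2.8 0 0 0;-1 0 0 2.8 0 0 0;-1 0 0 2.7 0 0 0;-1 0 0 0 0 0 0;-1 0 0 0 0 0 0")

```text
clock: 7.38
eef_pos: [581.1, -37.9, 44.7]
tool_rot: [-3.138, -0.0, 1.664]
force: [-0.4, 0.1, -0.2]
width: 18.5
gripper_force: 59.7
```

Run:
```python
from meas import *
s=read_state(); S=grab('scene');T=grab('top');W=grab('wrist');print(s['eef_pos'],s['tool_rot'],s['force'])
p=[567.5,127,51];print(proj(S,p),proj(T,p))
a=cv2.resize(S['color'][180:330,280:480],None,fx=3,fy=3);b=cv2.resize(T['color'][150:300,230:430],None,fx=3,fy=3)
cv2.imwrite('pics/c3.png',cv2.resize(a,(800,600))[:,:,::-1])
```

```text
[581.09696491 -37.92046035  44.71590039] [-3.13808233e+00 -2.29024576e-04  1.66404770e+00] [-0.38640406  0.1081515  -0.20236605]
[366.15127657 267.85803966] [252.49318525 200.68619151]
```

View pics/c3.png

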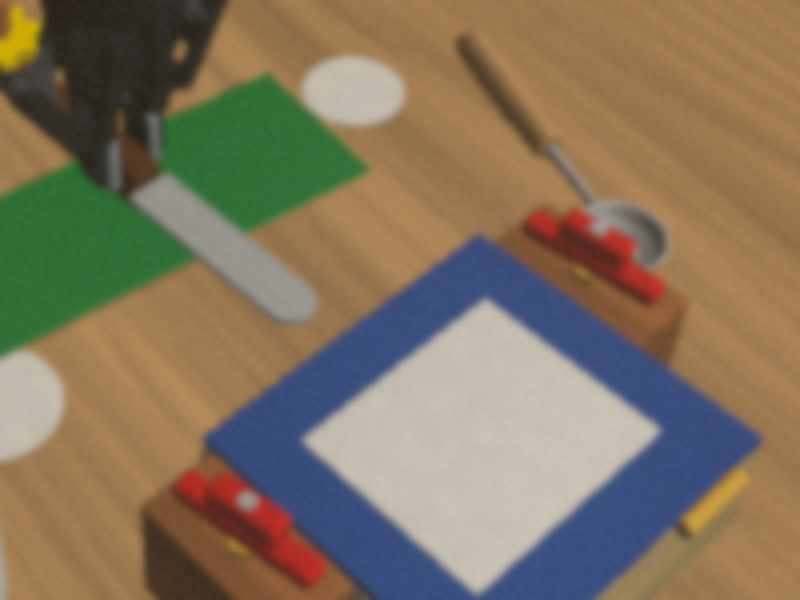

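move_arm(targets="-1 1.5 0 -0.1 0 0 0;-1 1.5 0 0 0 0 0;-1 1 0 0 0 0 0;-1 0 0 0 0 0 0")

```text
clock: 7.87
eef_pos: [579.3, 5.3, 48.0]
tool_rot: [3.14, -0.002, 1.669]
force: [-0.5, 0.5, -1.3]
width: 18.4
gripper_force: 59.7
```

Run:
```python
from meas import *
np.set_printoptions(precision=1,suppress=True)
s=read_state(); S=grab('scene','s4');print(s['eef_pos'],s['force'],s['torque'])
for z in(45,50,55): print(z,onz(S,356.5,257.5,z))
```

```text
[579.3   5.3  48. ] [-0.5  0.5 -1.3] [ 0.1 -0.  -0. ]
45 [562.9  93.1  45. ]
50 [565.7  96.2  50. ]
55 [568.5  99.4  55. ]
```

move_arm(targets="-1 1 0 0 0 0 0;-1 1 0 0 0 0 0;-1 1 0 0 0 0 0;-1 0 0 0 0 0 0;-1 0 0 -0.5 0 0 0")

```text
clock: 8.33
eef_pos: [575.0, 32.9, 51.0]
tool_rot: [-3.14, -0.0, 1.667]
force: [0.1, 0.2, -1.0]
width: 18.4
gripper_force: 59.7
```

move_arm(targets="-1 0 0 -0.6 0 0 0;-1 0 0 -0.6 0 0 0;-1 0 0 -0.6 0 0 0;-1 0 0 -0.6 0 0 0;-1 0 0 -0.6 0 0 0")

```text
clock: 8.75
eef_pos: [575.8, 31.4, 82.4]
tool_rot: [3.142, 0.0, 1.664]
force: [-0.3, -0.3, -3.2]
width: 18.5
gripper_force: 59.4
```

Run:
```python
from meas import *
np.set_printoptions(precision=1,suppress=True)
s=read_state(); S=grab('scene','s5');print(s['eef_pos'],s['force'],s['torque'])
cv2.imwrite('pics/c5.png',cv2.resize(S['color'][150:350,240:480],(720,600))[:,:,::-1])
```

```text
[575.8  31.4  82.4] [-0.3 -0.3 -3.2] [-0.1 -0.1  0. ]
```

View pics/c5.png

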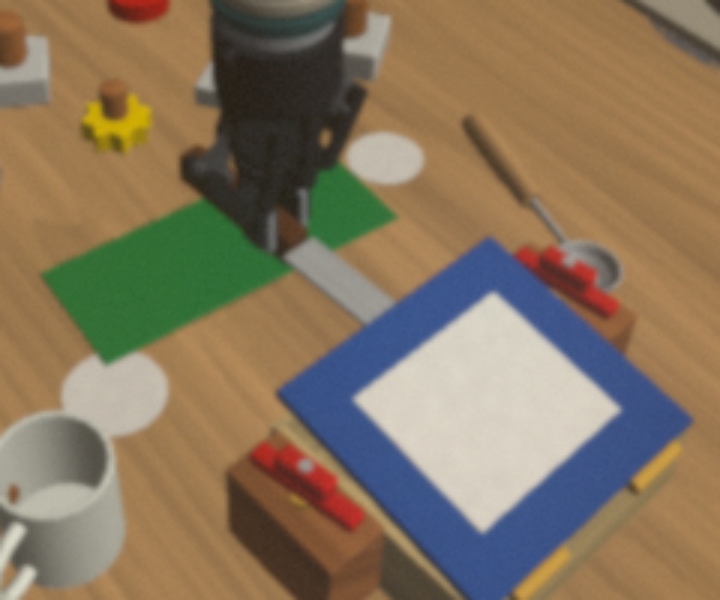

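The knife is in the slot and the lid's front edge is raised, by about 0.2 rad; I'll continue up.

move_arm(targets="-1 0.2 0 -1 0 0 0;-1 0.2 0 -1 0 0 0;-1 0.2 0 -1 0 0 0;-1 0.2 0 -1 0 0 0;-1 0.2 0 -1 0 0 0")

```text
clock: 9.22
eef_pos: [574.9, 41.8, 133.0]
tool_rot: [3.141, 0.0, 1.665]
force: [0.0, 0.5, -4.2]
width: 18.5
gripper_force: 59.4
```

move_arm(targets="-1 0.2 0 -1 0 0 0;-1 0.2 0 -1 0 0 0;-1 0.2 0 -1 0 0 0;-1 0 0 0 0 0 0;-1 0 0 0 0 0 0")

```text
clock: 9.63
eef_pos: [574.9, 48.0, 162.6]
tool_rot: [3.14, -0.0, 1.665]
force: [0.4, -0.4, -1.1]
width: 18.7
gripper_force: 59.8
```

```bash
cat > lid.py <<'E'
from meas import *
def lid_angle(save=None):
    C=np.array([560,207.5,0]);a=np.radians(95.3);X=np.array([np.cos(a),np.sin(a),0]);Y=np.array([-np.sin(a),np.cos(a),0]);Z=np.array([0,0,1.])
    H=C+81*X+60*Z
    S=grab('scene',save);T=grab('top');out=[]
    for im in(S,T):
        h=cv2.cvtColor(im['color'],cv2.COLOR_RGB2HSV).astype(int)
        m=((h[:,:,0]>98)&(h[:,:,0]<132)&(h[:,:,1]>110)&(h[:,:,2]>25)).astype(np.uint8)
        best=[]
        for th in np.arange(0,1.8,.05):  # hinge-circle check: predicted corners vs blob hull corners
            q=[proj(im,H-162*(np.cos(th)*X-np.sin(th)*Z)+8*(np.sin(th)*X+np.cos(th)*Z)+s*91*Y) for s in(-1,1)]
            best.append((round(float(th),2),[p.round().astype(int).tolist() for p in q]))
        b=max(blobs(m),key=lambda b:b[0]); P=cv2.approxPolyDP(cv2.convexHull(np.argwhere(b[3])[:,::-1].astype(np.int32)),6,True)[:,0]
        d=[(sum(min(np.hypot(*(P-np.array(q)).T)) for q in qs),th) for th,qs in best]
        out.append((min(d),b[0]))
    return out
E
python3 - <<'E'
from lid import *
s=read_state();print(s['eef_pos'],s['force'],lid_angle('s6'))
E
```

```text
[574.90395591  48.04401694 162.63121443] [ 0.39266308 -0.44701661 -1.07374648] [((np.float64(4.47213595499958), 0.75), np.int32(4890)), ((np.float64(48.198493236939576), 1.0), np.int32(636))]
```

move_arm(targets="-1 2 0 0 0 0 0;-1 2 0 0 0 0 0;-1 2 0 0 0 0 0;-1 2 0 0 0 0 0;-1 2 0 0 0 0 0")

```text
clock: 10.15
eef_pos: [564.8, 146.5, 161.2]
tool_rot: [-3.141, 0.002, 1.663]
force: [0.6, -2.6, -0.2]
width: 18.8
gripper_force: 59.8
```

Run:
```python
from lid import *
s=read_state();print(s['eef_pos'],s['force'],lid_angle('s7'))
im=cv2.imread('pics/s7.png');cv2.imwrite('pics/c7.png',im[100:,150:])
```

```text
[564.77246635 146.48741212 161.19737459] [ 0.62738903 -2.57109552 -0.16309061] [((np.float64(7.0990195135927845), 1.35), np.int32(2554)), ((np.float64(730.332738442986), 0.0), np.int32(338))]
```

View pics/c7.png

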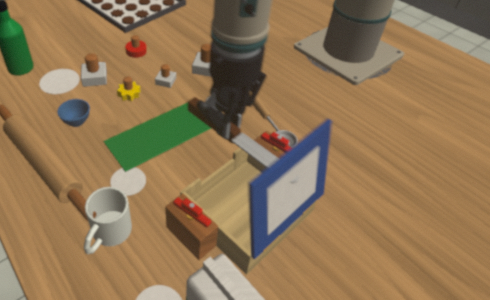

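move_arm(targets="-1 1.2 0 0 0 0 0;-1 1.2 0 0 0 0 0;-1 0.8 0 0 0 0 0;-1 0 0 0 0 0 0;-1 0 0 0 0 0 0")

```text
clock: 10.67
eef_pos: [561.9, 179.9, 161.7]
tool_rot: [3.142, -0.001, 1.666]
force: [-0.1, -0.5, -1.5]
width: 18.4
gripper_force: 59.7
```

Run:
```python
from lid import *
s=read_state();print(s['eef_pos'],s['force'],lid_angle('s8'))
```

```text
[561.87647358 179.88399788 161.65118794] [-0.06382895 -0.54818546 -1.45188595] [((np.float64(7.28538328578604), 1.75), np.int32(588)), ((np.float64(77.29604399668061), 1.2), np.int32(671))]
```

move_arm(targets="-1 0.4 0 0 0 0 0;-1 0.4 0 0 0 0 0;-1 0 0 0 0 0 0;-1 0 0 0 0 0 0")

```text
clock: 11.1
eef_pos: [561.8, 182.6, 161.8]
tool_rot: [-3.141, 0.005, 1.662]
force: [1.5, -8.4, 0.8]
width: 18.7
gripper_force: 59.9
```

Run:
```python
from lid import *
s=read_state();print(s['eef_pos'],s['force'],lid_angle('s9'))
```

```text
[561.75149204 182.55426206 161.84580599] [ 1.48384111 -8.35376067  0.81983695] [((np.float64(6.16227766016838), 1.7), np.int32(576)), ((np.float64(70.26547338427959), 1.2), np.int32(870))]
```

move_arm(targets="-1 -3 0 0 0 0 0;-1 -4 0 0 0 0 0;-1 -4 0 0 0 0 0;-1 -4 0 0 0 0 0;-1 -4 0 0 0 0 0")

```text
clock: 11.62
eef_pos: [579.1, -3.6, 161.9]
tool_rot: [3.141, -0.0, 1.665]
force: [0.5, 0.2, -1.4]
width: 18.1
gripper_force: 59.7
```

move_arm(targets="-1 -3.5 -2 0 0 0 0;-1 0 0 0 0 0 7;-1 0 0 0 0 0 7;-1 0 0 0 0 0 7;-1 0 0 0 0 0 7")

```text
clock: 12.03
eef_pos: [562.5, -39.1, 161.9]
tool_rot: [3.141, -0.001, 1.169]
force: [0.2, 1.0, -0.6]
width: 18.7
gripper_force: 59.8
```

move_arm(targets="-1 0 0 0 0 0 7;-1 0 0 0 0 0 7;-1 0 0 0 0 0 7;-1 0 0 0 0 0 7;-1 0 0 0 0 0 7")

```text
clock: 12.45
eef_pos: [562.6, -38.5, 161.9]
tool_rot: [-3.141, -0.001, 0.559]
force: [-0.1, 0.0, -1.1]
width: 18.1
gripper_force: 59.8
```

move_arm(targets="-1 0 0 0 0 0 7;-1 0 0 0 0 0 7;-1 0 0 0 0 0 7;-1 0 0 0 0 0 7;-1 0 0 0 0 0 6.4")

```text
clock: 12.87
eef_pos: [562.6, -38.4, 161.8]
tool_rot: [-3.141, -0.0, -0.041]
force: [0.6, 0.9, -1.8]
width: 18.7
gripper_force: 59.8
```

move_arm(targets="-1 0 0 3.5 0 0 0;-1 0 0 3.5 0 0 0;-1 0 0 3 0 0 0;-1 0 0 0 0 0 0;-1 0 0 0 0 0 0")

```text
clock: 13.28
eef_pos: [561.6, -38.8, 61.1]
tool_rot: [-3.141, 0.003, -0.036]
force: [-0.0, -0.2, -0.5]
width: 18.1
gripper_force: 59.7
```

Run:
```python
from lid import *
s=read_state();print(s['eef_pos'],s['force'],s['tool_rot'],lid_angle('s10'));W=grab('wrist')
im=cv2.imread('pics/s10.png');cv2.imwrite('pics/c10.png',np.vstack([im[100:],W['color'][:,:,::-1][:300]]))
```

```text
[561.60846816 -38.79261052  61.05656755] [-0.0040406  -0.24208866 -0.48324248] [-3.14134952e+00  2.59617241e-03 -3.57746083e-02] [((np.float64(6.16227766016838), 1.7), np.int32(586)), ((np.float64(13.281428994687051), 1.75), np.int32(3898))]
```

View pics/c10.png

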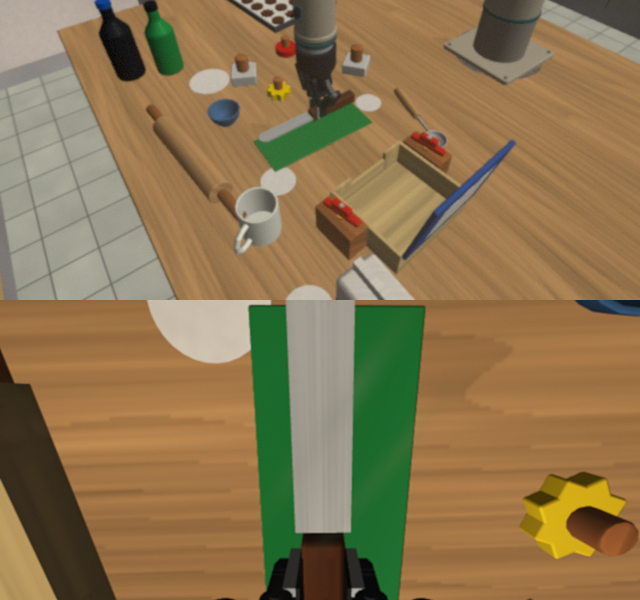

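move_arm(targets="-1 0 0.3 2 0 0 0;-1 0 0 1.5 0 0 0;-1 0 0 1.2 0 0 0;-1 0 0 0 0 0 0;-1 0 0 0.1 0 0 0")

```text
clock: 13.85
eef_pos: [562.8, -41.9, 14.5]
tool_rot: [-3.141, -0.001, -0.035]
force: [0.8, -0.1, -1.0]
width: 18.4
gripper_force: 59.8
```

move_arm(targets="0.2 0 0 0 0 0 0;0.2 0 0 0 0 0 0;0.2 0 0 0 0 0 0;0.2 0 0 0 0 0 0;0.2 0 0 -2 0 0 0")

```text
clock: 14.27
eef_pos: [560.3, -41.2, 31.8]
tool_rot: [-3.141, 0.005, -0.035]
force: [0.2, 0.6, -0.2]
width: 51.1
gripper_force: 0.0
```

move_arm(targets="0.2 0 0 -4 0 0 0;0.2 0 0 -4 0 0 0;0.2 -1 3 -3 0 0 0;0.2 -2 3.2 0 0 0 0;0.2 -2 3 0 0 0 0")

```text
clock: 14.68
eef_pos: [510.9, -132.0, 144.7]
tool_rot: [3.14, -0.005, -0.033]
force: [-0.8, -0.6, -1.1]
width: 51.0
gripper_force: 0.0
```

move_arm(targets="0.2 -2 3 0 0 0 0;0.2 0 0 0 0 0 0;0.2 0 0 0 0 0 0")

```text
clock: 14.93
eef_pos: [487.3, -162.2, 143.2]
tool_rot: [3.141, -0.001, -0.041]
force: [1.3, 0.5, -0.6]
width: 51.8
gripper_force: 0.0
```

Run:
```python
from lid import *
np.set_printoptions(precision=1,suppress=True)
s=read_state();W=grab('wrist','w11');S=grab('scene');print(s['eef_pos'],s['tool_rot'],s['width'])
for p in([562.5,-200.5,48],[464.6,-186.7,48],[455,-344,48]): print(proj(W,p))
cv2.imwrite('pics/c11.png',np.vstack([W['color'],S['color'][100:300]])[:,:,::-1])
```

```text
[ 487.3 -162.2  143.2] [ 3.1 -0.  -0. ] 51.793813400545936
[373.  102.9]
[354.9 229.5]
[547.9 233. ]
```

View pics/c11.png

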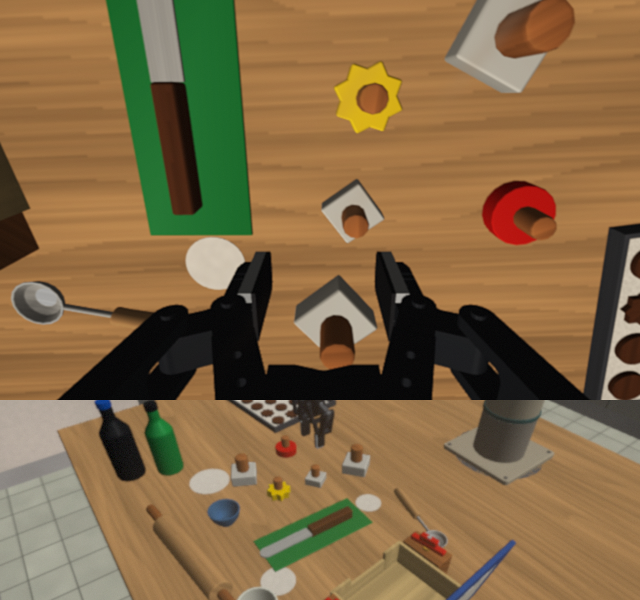

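Run:
```python
from lid import *
np.set_printoptions(precision=1,suppress=True)
W=grab('wrist');T=grab('top')
for n,w,t in(('star',(373,98),(411.3,201.8)),('sq',(355,223),(405.6,250.3)),('red',(543,227),(481.5,254.3))):
    print(n,onz(W,*w,48),onz(T,*t,48),tri([(W,*w),(T,*t)]))
h=cv2.cvtColor(W['color'],cv2.COLOR_RGB2HSV).astype(int);H,S,V=h[:,:,0],h[:,:,1],h[:,:,2]
m=((H>5)&(H<14)&(S>90)&(S<225)&(V>90)).astype(np.uint8)
for nm,(x0,y0,x1,y1) in {'star':(340,70,400,130),'sq':(325,185,380,240)}.items():
    for b in blobs(m[y0:y1,x0:x1].copy(),60):print(nm,b[0],b[1]+[x0,y0],b[2])
for b in blobs(mask(W,'yel'),300)+blobs(mask(W,'red'),300):
    c=cv2.minEnclosingCircle(np.argwhere(b[3])[:,::-1].astype(np.float32)); print(b[0],c,onz(W,*c[0],20),onz(W,*c[0],15))
```

```text
star [ 567.8 -197.    48. ] [ 563.7 -200.4   48. ] [ 566.6 -202.3   27.2]
sq [ 472.5 -184.    48. ] [ 464.4 -186.2   48. ] [ 464.7 -187.5   30.6]
red [ 463.7 -335.7   48. ] [ 455.6 -340.2   48. ] [ 456.  -346.4   32.2]
star 678 [377.4 101.1] [22 17 31 29]
sq 468 [358.5 228.3] [20 28 27 27]
2562 ((373.0, 99.5), 37.80552291870117) [ 566.2 -201.2   20. ] [ 566.1 -201.9   15. ]
2235 ((522.0, 214.0), 36.496673583984375) [ 464.2 -335.2   20. ] [ 462.2 -338.5   15. ]
```

move_arm(targets="0.2 -1.9 2.5 0 0 0 0;0.2 0 0 3 0 0 0;0.2 0 0 3 0 0 0;0.2 0 0 0 0 0 0;0.2 0 0 0 0 0 0")

```text
clock: 15.55
eef_pos: [468.2, -183.1, 81.6]
tool_rot: [-3.14, 0.003, -0.034]
force: [0.1, -0.2, -0.0]
width: 51.5
gripper_force: 0.0
```

Run:
```python
from lid import *
np.set_printoptions(precision=1,suppress=True)
s=read_state();W=grab('wrist','w12');print(s['eef_pos'])
for z in(24,48): print(proj(W,s['eef_pos']*[1,1,0]+[0,0,z]))
cv2.imwrite('pics/c12.png',W['color'][:,:,::-1])
```

```text
[ 468.2 -183.1   81.6]
[323.8 222.3]
[323.9 237.6]
```

View pics/c12.png

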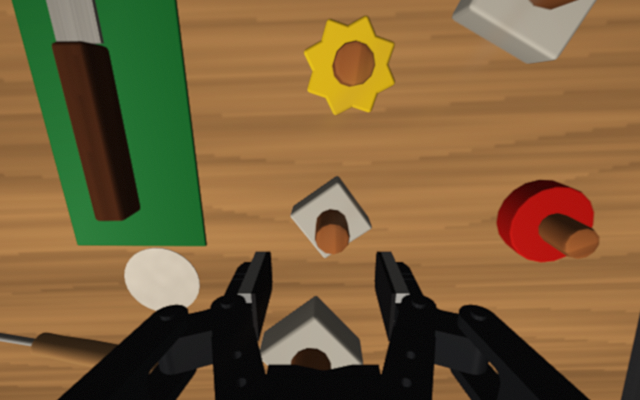

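move_arm(targets="0.2 0 0.4 2 0 0 0;0.2 0 0 2 0 0 0;0.2 0 0 1.6 0 0 0;0.2 0 0 0 0 0 0;-1 0 0 0 0 0 0")

```text
clock: 16.02
eef_pos: [469.3, -188.3, 27.3]
tool_rot: [3.141, -0.001, -0.035]
force: [0.5, -0.3, -0.2]
width: 40.4
gripper_force: 0.0
```

move_arm(targets="-1 0 0 0 0 0 0;-1 0 0 0 0 0 0;-1 0 0 0 0 0 0;-1 0 0 0 0 0 0;-1 0 0 0 0 0 0")

```text
clock: 16.43
eef_pos: [469.6, -188.7, 28.1]
tool_rot: [3.141, -0.003, -0.035]
force: [-0.5, 0.9, 6.7]
width: 19.7
gripper_force: 58.5
```

move_arm(targets="-1 0 0 -2 0 0 0;-1 0 0 -3 0 0 0;-1 0 0 -3 0 0 0;-1 0 0 -3 0 0 0;-1 0 0 -0.5 0 0 0")

```text
clock: 16.85
eef_pos: [470.7, -189.8, 146.2]
tool_rot: [3.139, -0.007, -0.035]
force: [-0.2, -0.3, -2.0]
width: 19.9
gripper_force: 58.9
```

move_arm(targets="-1 0.7 -3 0 0 0 0;-1 0.7 -3.9 0 0 0 0;-1 0.7 -3.9 0 0 0 0;-1 0.7 -3.9 0 0 0 0;-1 0.7 -3.9 0 0 0 0")

```text
clock: 17.27
eef_pos: [509.9, -1.5, 141.6]
tool_rot: [-3.141, -0.0, -0.035]
force: [1.4, -1.3, -1.2]
width: 19.6
gripper_force: 59.1
```

move_arm(targets="-1 0.7 -3.9 0 0 0 0;-1 0.7 -3.9 0 0 0 0;-1 0.7 -3.9 0 0 0 0;-1 0.7 -3.9 0 0 0 0;-1 0.7 -3.9 0 0 0 0")

```text
clock: 17.68
eef_pos: [551.4, 192.5, 141.4]
tool_rot: [-3.141, 0.0, -0.035]
force: [0.6, 0.0, -1.2]
width: 19.4
gripper_force: 59.1
```

move_arm(targets="-1 0.3 -3.9 0 0 0 0;-1 0 -0.8 0 0 0 0;-1 0 0 0 0 0 0;-1 0 0 0 0 0 0")

```text
clock: 18.02
eef_pos: [555.8, 237.0, 141.1]
tool_rot: [3.141, 0.001, -0.034]
force: [-0.6, -0.5, -1.6]
width: 19.7
gripper_force: 59.1
```

Run:
```python
from lid import *
np.set_printoptions(precision=1,suppress=True)
s=read_state();W=grab('wrist','w13');S=grab('scene');print(s['eef_pos'],s['width'],s['qpos'])
cv2.imwrite('pics/c13.png',np.vstack([W['color'],S['color'][150:350]])[:,:,::-1])
```

```text
[555.8 237.  141.1] 19.690136967350224 [-0.9  0.8  0.8  1.7 -0.7  0.9 -1.4]
```

View pics/c13.png

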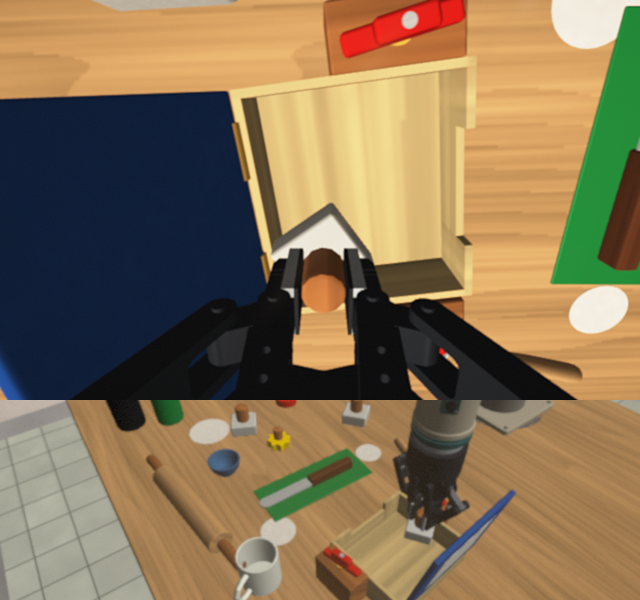

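move_arm(targets="-1 0 0.5 2.5 0 0 0;-1 0 0 2.5 0 0 0;-1 0 0 2.5 0 0 0;-1 0 0 2 0 0 0;-1 0 0 0.8 0 0 0")

```text
clock: 18.53
eef_pos: [554.7, 229.5, 36.1]
tool_rot: [3.14, 0.004, -0.038]
force: [-0.5, -1.1, -2.0]
width: 19.7
gripper_force: 59.1
```

move_arm(targets="-1 0 0 0.3 0 0 0;-1 0 0 0 0 0 0;-0.25 0 0 0 0 0 0;-0.25 0 0 0 0 0 0;-0.25 0 0 0 0 0 0")

```text
clock: 18.95
eef_pos: [557.4, 232.0, 36.9]
tool_rot: [-3.141, -0.002, -0.035]
force: [-0.3, -0.1, 0.8]
width: 32.0
gripper_force: 0.0
```

move_arm(targets="-0.25 0 0 -1 0 0 0;-0.25 0 0 -3 0 0 0;-0.25 0 0 -4 0 0 0;-0.25 0 0 -3 0 0 0;-0.25 0 0 0 0 0 0")

```text
clock: 19.37
eef_pos: [560.6, 231.9, 152.9]
tool_rot: [-3.138, -0.011, -0.036]
force: [0.7, 0.5, 1.1]
width: 32.3
gripper_force: 0.0
```

Run:
```python
from lid import *
np.set_printoptions(precision=1,suppress=True)
s=read_state();W=grab('wrist','w14');S=grab('scene');print(s['eef_pos'],s['width'])
T=grab('top')
for b in blobs(mask(T,'yel'),200)+blobs(mask(T,'red'),200): print(b[0],b[1],onz(T,*b[1],20))
# square head in case: low saturation bright
h=cv2.cvtColor(W['color'],cv2.COLOR_RGB2HSV).astype(int);m=((h[:,:,1]<45)&(h[:,:,2]>120)).astype(np.uint8)
for b in blobs(m,300): print('white',b[0],b[1],onz(W,*b[1],26))
cv2.imwrite('pics/c14.png',np.vstack([W['color'],S['color'][150:350]])[:,:,::-1])
```

```text
[560.6 231.9 152.9] 32.286326345571965
370 [407.6 203.9] [ 562.  -197.9   20. ]
417 [474.7 253.8] [ 456.3 -335.6   20. ]
white 3821 [571.2  24.6] [687.7  40.7  26. ]
white 1475 [171.2  14.9] [705.1 341.9  26. ]
white 968 [631.8 127.6] [609.2 -24.8  26. ]
white 1285 [324.2 195.5] [559.2 231.9  26. ]
white 1945 [585.8 308.5] [432.2 -25.1  26. ]
```

move_arm(targets="0.2 0.2 3.5 0 0 0 0;0.2 0.2 4 0 0 0 0;0.2 0.2 4 0 0 0 0;0.2 0.2 4 0 0 0 0;0.2 0.2 4 0 0 0 0")

```text
clock: 19.93
eef_pos: [558.1, 35.3, 144.3]
tool_rot: [3.141, 0.003, -0.035]
force: [-0.5, -0.2, -0.2]
width: 51.4
gripper_force: 0.0
```

move_arm(targets="0.2 0.2 4 0 0 0 0;0.2 0.2 4 0 0 0 0;0.2 0.2 4 0 0 0 0;0.2 0.2 4 0 0 0 0;0.2 0.2 4 0 0 0 0")

```text
clock: 20.35
eef_pos: [561.2, -164.9, 144.2]
tool_rot: [-3.141, 0.003, -0.035]
force: [0.5, 0.5, -0.8]
width: 51.4
gripper_force: 0.0
```

move_arm(targets="0.2 0.2 3.7 2 0 0 0;0.2 0 0 3 0 0 0;0.2 0 0 1.5 0 0 0;0.2 0 0 0 0 0 0;0.2 0 0 0 0 0 0")

```text
clock: 20.77
eef_pos: [561.9, -199.7, 79.2]
tool_rot: [-3.14, 0.004, -0.036]
force: [0.2, -0.1, 0.3]
width: 51.4
gripper_force: 0.0
```

```bash
cat > knob.py <<'E'
from lid import *
np.set_printoptions(precision=1,suppress=True)
s=read_state();W=grab('wrist');print(s['eef_pos'],s['tool_rot'])
p=proj(W,s['eef_pos']*[1,1,0]+[0,0,48]);print('axis',p)
h=cv2.cvtColor(W['color'],cv2.COLOR_RGB2HSV).astype(int);H,S,V=h[:,:,0],h[:,:,1],h[:,:,2]
for lo in(60,100,120):
  m=((H>3)&(H<14)&(S>90)&(S<225)&(V>lo)).astype(np.uint8);k=np.zeros_like(m);cv2.circle(k,tuple(int(i) for i in p),60,1,-1)
  for b in blobs(m*k,60):print(lo,b[0],b[1],b[2])
for b in blobs(mask(W,'yel'),300)+blobs(mask(W,'red'),300):
    c=cv2.minEnclosingCircle(np.argwhere(b[3])[:,::-1].astype(np.float32)); print('head',b[0],c,onz(W,*c[0],20),onz(W,*c[0],15))
E
python3 knob.py
```

```text
[ 561.9 -199.7   79.2] [-3.1  0.  -0. ]
axis [324.  239.3]
60 833 [326.3 231.4] [311 211  33  38]
100 767 [326.8 232.5] [311 218  33  31]
120 732 [326.7 232.9] [311 218  33  31]
head 2757 ((326.021728515625, 214.28260803222656), 41.32167434692383) [ 567.  -201.3   20. ] [ 565.  -201.3   15. ]
head 1118 ((517.0, 329.5), 28.11148452758789) [ 466.2 -345.9   20. ] [ 461.8 -349.5   15. ]
```

move_arm(targets="0.2 0.3 0.1 2 0 0 0;0.2 0 0 2 0 0 0;0.2 0 0 1.2 0 0 0;0.2 0 0 0 0 0 0;-1 0 0 0 0 0 0")

```text
clock: 21.23
eef_pos: [566.2, -201.1, 29.0]
tool_rot: [3.141, 0.0, -0.035]
force: [0.9, 0.2, -0.1]
width: 40.6
gripper_force: 0.0
```

move_arm(targets="-1 0 0 0 0 0 0;-1 0 0 0 0 0 0;-1 0 0 0 0 0 0;-1 0 0 0 0 0 0;-1 0 0 0 0 0 0")

```text
clock: 21.65
eef_pos: [566.9, -201.9, 30.1]
tool_rot: [3.141, -0.002, -0.035]
force: [-0.6, 1.2, 6.7]
width: 19.9
gripper_force: 59.0
```

move_arm(targets="-1 0 0 -2 0 0 0;-1 0 0 -3 0 0 0;-1 0 0 -3 0 0 0;-1 0 0 -3 0 0 0;-1 0 0 -0.5 0 0 0")

```text
clock: 22.07
eef_pos: [568.3, -203.2, 148.7]
tool_rot: [3.139, -0.007, -0.036]
force: [1.1, -0.7, -1.6]
width: 19.5
gripper_force: 59.1
```

move_arm(targets="-1 -0.6 -3 0 0 0 0;-1 -0.6 -3.7 0 0 0 0;-1 -0.6 -3.7 0 0 0 0;-1 -0.6 -3.7 0 0 0 0;-1 -0.6 -3.7 0 0 0 0")

```text
clock: 22.48
eef_pos: [541.5, -20.6, 143.3]
tool_rot: [-3.141, 0.001, -0.036]
force: [-0.5, 0.7, -1.1]
width: 19.5
gripper_force: 59.2
```

move_arm(targets="-1 -0.6 -3.7 0 0 0 0;-1 -0.6 -3.7 0 0 0 0;-1 -0.6 -3.7 0 0 0 0;-1 -0.6 -3.7 0 0 0 0;-1 -0.6 -3.9 0 0 0 0")

```text
clock: 22.9
eef_pos: [518.1, 167.1, 143.4]
tool_rot: [3.141, 0.0, -0.036]
force: [1.1, -0.1, -1.3]
width: 19.4
gripper_force: 59.2
```

move_arm(targets="-1 0 0 0 0 0 0;-1 0 0 0 0 0 0")

```text
clock: 23.07
eef_pos: [517.7, 169.1, 142.7]
tool_rot: [-3.141, 0.002, -0.029]
force: [0.1, -0.6, -1.3]
width: 20.0
gripper_force: 59.3
```

Run:
```python
from lid import *
np.set_printoptions(precision=1,suppress=True)
s=read_state();W=grab('wrist');T=grab('top');print(s['eef_pos'],s['tool_rot'],s['width'],s['gripper_force'])
a=np.radians(95.3);X=np.array([np.cos(a),np.sin(a)]);Y=np.array([-X[1],X[0]]);d=s['eef_pos'][:2]-[560,207.5];print('case',d@X,d@Y)
cv2.imwrite('pics/c15.png',np.vstack([W['color'],T['color'][100:300]])[:,:,::-1])
for b in blobs(mask(T,'red'),200): print(b[0],b[1],onz(T,*b[1],20))
```

```text
[517.7 169.1 142.7] [-3.1  0.  -0. ] 19.997340679138645 59.26510512828827
case -34.327262799880124 45.62566426718675
422 [474.5 253.7] [ 456.4 -335.2   20. ]
```

View pics/c15.png

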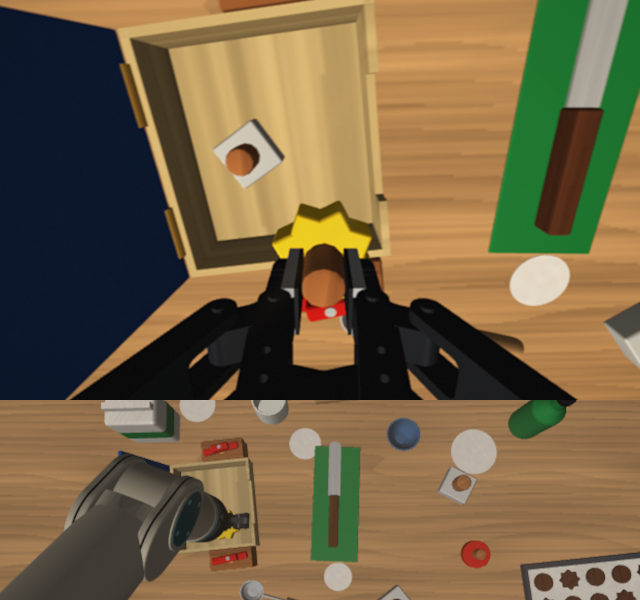

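move_arm(targets="-1 0 0.2 2.5 0 0 0;-1 0 0 2.5 0 0 0;-1 0 0 2.5 0 0 0;-1 0 0 2 0 0 0;-1 0 0 0.8 0 0 0")

```text
clock: 23.58
eef_pos: [517.7, 161.1, 38.4]
tool_rot: [3.14, 0.003, -0.039]
force: [-1.0, -0.3, -0.7]
width: 20.0
gripper_force: 59.3
```

move_arm(targets="-1 0 0 0.2 0 0 0;-1 0 0 0 0 0 0;-0.25 0 0 0 0 0 0;-0.25 0 0 0 0 0 0;-0.25 0 0 0 0 0 0")

```text
clock: 24.0
eef_pos: [519.8, 163.7, 39.8]
tool_rot: [-3.141, -0.002, -0.035]
force: [0.4, 0.2, 0.4]
width: 32.0
gripper_force: 0.0
```

move_arm(targets="-0.25 0 0 -1 0 0 0;-0.25 0 0 -3 0 0 0;-0.25 0 0 -4 0 0 0;-0.25 0 0 -3 0 0 0;-0.25 0 0 0 0 0 0")

```text
clock: 24.42
eef_pos: [522.7, 163.4, 155.2]
tool_rot: [-3.139, -0.01, -0.036]
force: [0.8, 0.7, 0.3]
width: 32.1
gripper_force: 0.0
```

```bash
python3 knob.py | grep -v '^[16]'; python3 -c "
from h import *
print(read_state()['force'])"
```

```text
[522.7 163.4 155.2] [-3.1 -0.  -0. ]
axis [324.  200.7]
head 1727 ((324.42333984375, 196.22613525390625), 31.149845123291016) [517.9 163.1  20. ] [516.4 163.2  15. ]
head 914 ((321.0, 296.0), 35.4683952331543) [411.7 170.3  20. ] [408.3 170.4  15. ]
[-0.99246664 -0.00536401 -1.09414719]
```

move_arm(targets="0.2 -0.3 3.5 0 0 0 0;0.2 -0.3 3.9 0 0 0 0;0.2 -0.3 3.9 0 0 0 0;0.2 -0.3 3.9 0 0 0 0;0.2 -0.3 3.9 0 0 0 0")

```text
clock: 24.88
eef_pos: [496.1, -28.0, 148.5]
tool_rot: [-3.141, 0.001, -0.034]
force: [1.3, 0.1, 0.0]
width: 51.4
gripper_force: 0.0
```

move_arm(targets="0.2 -0.3 3.9 0 0 0 0;0.2 -0.3 3.9 0 0 0 0;0.2 -0.3 3.9 0 0 0 0;0.2 -0.3 3.9 0 0 0 0;0.2 -0.3 3.9 0 0 0 0")

```text
clock: 25.3
eef_pos: [474.4, -222.5, 148.5]
tool_rot: [-3.141, 0.001, -0.035]
force: [1.5, 0.5, 0.9]
width: 51.0
gripper_force: 0.0
```

move_arm(targets="0.2 -0.5 3.9 0 0 0 0;0.2 -0.3 4 0 0 0 0;0.2 -0.3 4 0 0 0 0;0.2 0 0 3 0 0 0;0.2 0 0 3.5 0 0 0")

```text
clock: 25.72
eef_pos: [460.1, -344.6, 85.1]
tool_rot: [3.136, -0.004, -0.04]
force: [1.3, 1.3, -1.1]
width: 51.1
gripper_force: 0.0
```

move_arm(targets="0.2 0 0 0 0 0 0;0.2 0 0 0 0 0 0")

```text
clock: 25.88
eef_pos: [458.7, -338.3, 82.4]
tool_rot: [-3.138, 0.004, -0.036]
force: [0.8, -0.2, 0.6]
width: 51.2
gripper_force: 0.0
```

```bash
python3 knob.py
```

```text
[ 458.7 -338.3   82.4] [-3.1  0.  -0. ]
axis [324.  236.9]
60 341 [327.  222.6] [286 178  85  79]
60 942 [328.  234.6] [311 209  36  43]
100 287 [324.7 228.9] [286 179  85  78]
100 823 [327.9 236.5] [311 219  36  33]
120 258 [324.9 233.1] [286 188  85  69]
120 763 [327.8 237.1] [311 223  35  29]
head 3500 ((327.95843505859375, 216.8694305419922), 40.25414276123047) [ 460.6 -341.1   20. ] [ 458.6 -341.1   15. ]
```

move_arm(targets="0.2 0 0.1 2 0 0 0;0.2 0 0 2 0 0 0;0.2 0 0 1.3 0 0 0;0.2 0 0 0 0 0 0;-1 0 0 0 0 0 0")

```text
clock: 26.35
eef_pos: [460.5, -340.7, 31.5]
tool_rot: [3.141, -0.0, -0.035]
force: [0.3, -0.7, -0.6]
width: 40.4
gripper_force: 0.0
```

move_arm(targets="-1 0 0 0 0 0 0;-1 0 0 0 0 0 0;-1 0 0 0 0 0 0;-1 0 0 0 0 0 0;-1 0 0 0 0 0 0")

```text
clock: 26.77
eef_pos: [460.8, -341.5, 32.3]
tool_rot: [3.14, -0.002, -0.035]
force: [-0.9, 0.2, 6.4]
width: 19.6
gripper_force: 58.7
```

move_arm(targets="-1 0 0 -2 0 0 0;-1 0 0 -3 0 0 0;-1 0 0 -3 0 0 0;-1 0 0 -3 0 0 0;-1 0 0 -0.5 0 0 0")

```text
clock: 27.18
eef_pos: [461.8, -343.1, 150.8]
tool_rot: [3.137, -0.007, -0.036]
force: [0.7, -0.6, -0.4]
width: 19.1
gripper_force: 58.8
```

Run:
```python
from h import *
np.set_printoptions(precision=1,suppress=True)
W=grab('wrist');T=grab('top','t16');s=read_state();print(s['eef_pos'],s['tool_rot'],s['width'],s['gripper_force'])
```

```text
[ 461.  -341.3  147.5] [ 3.1 -0.  -0. ] 19.836302832292525 58.785250782966614
```

move_arm(targets="-1 0.9 -3 0 0 0 0;-1 0.9 -3.8 0 0 0 0;-1 0.9 -3.8 0 0 0 0;-1 0.9 -3.8 0 0 0 0;-1 0.9 -3.8 0 0 0 0")

```text
clock: 27.7
eef_pos: [510.6, -158.1, 144.1]
tool_rot: [-3.141, 0.003, -0.036]
force: [0.7, 0.0, -1.7]
width: 19.3
gripper_force: 59.0
```

move_arm(targets="-1 0.9 -3.8 0 0 0 0;-1 0.9 -3.8 0 0 0 0;-1 0.9 -3.8 0 0 0 0;-1 0.9 -3.8 0 0 0 0;-1 0.9 -3.8 0 0 0 0")

```text
clock: 28.12
eef_pos: [562.1, 30.2, 144.0]
tool_rot: [3.142, 0.003, -0.035]
force: [0.7, -0.6, -1.8]
width: 19.5
gripper_force: 59.0
```

move_arm(targets="-1 0.9 -3.8 0 0 0 0;-1 1 -3.8 0 0 0 0;-1 1 -3.8 0 0 0 0;-1 1 -3.6 0 0 0 0;-1 0 0 0 0 0 0")

```text
clock: 28.53
eef_pos: [607.3, 188.0, 142.5]
tool_rot: [-3.136, 0.002, -0.022]
force: [0.2, 1.2, -1.1]
width: 19.3
gripper_force: 59.1
```

move_arm(targets="-1 0 0 0 0 0 0;-1 0 0 0 0 0 0")

```text
clock: 28.7
eef_pos: [606.2, 175.7, 144.0]
tool_rot: [3.14, 0.003, -0.035]
force: [0.1, -1.4, -1.3]
width: 19.2
gripper_force: 59.1
```

Run:
```python
from lid import *
np.set_printoptions(precision=1,suppress=True)
s=read_state();W=grab('wrist');print(s['eef_pos'],s['tool_rot'],s['width'],s['gripper_force'])
cv2.imwrite('pics/c17.png',W['color'][:,:,::-1])
a=np.radians(95.3);X=np.array([np.cos(a),np.sin(a)]);Y=np.array([-X[1],X[0]]);d=s['eef_pos'][:2]-[560,207.5];print('case',d@X,d@Y)
```

```text
[606.2 175.7 144. ] [ 3.1  0.  -0. ] 19.248874630165716 59.07231152057648
case -35.907860126772405 -43.08315061843486
```

move_arm(targets="-1 0 0 2.5 0 0 0;-1 0 0 2.5 0 0 0;-1 0 0 2.5 0 0 0;-1 0 0 2 0 0 0;-1 0 0 0.8 0 0 0")

```text
clock: 29.17
eef_pos: [605.1, 174.2, 39.6]
tool_rot: [3.14, 0.005, -0.039]
force: [-0.9, 0.5, -0.9]
width: 19.4
gripper_force: 59.1
```

move_arm(targets="-1 0 0 0.2 0 0 0;-1 0 0 0 0 0 0;-0.25 0 0 0 0 0 0;-0.25 0 0 0 0 0 0;-0.25 0 0 0 0 0 0")

```text
clock: 29.58
eef_pos: [608.4, 176.5, 42.1]
tool_rot: [-3.141, -0.002, -0.035]
force: [0.9, 0.3, -0.0]
width: 32.0
gripper_force: 0.0
```

move_arm(targets="-0.25 0 0 -1 0 0 0;-0.25 0 0 -3 0 0 0;-0.25 0 0 -4 0 0 0;-0.25 0 0 -4 0 0 0;-0.25 0 0 0 0 0 0")

```text
clock: 30.0
eef_pos: [612.6, 175.8, 169.8]
tool_rot: [-3.139, -0.014, -0.036]
force: [2.0, 0.1, 0.9]
width: 31.8
gripper_force: 0.0
```

Run:
```python
from lid import *
np.set_printoptions(precision=1,suppress=True)
s=read_state();W=grab('wrist');T=grab('top');S=grab('scene');print(s['eef_pos'],s['qpos'])
c=np.zeros((600,640,3),np.uint8);c[:400]=T['color'];c[400:]=S['color'][180:380];cv2.imwrite('pics/c18.png',c[:,:,::-1])
```

```text
[612.6 175.8 169.8] [-0.8  0.8  0.8  1.6 -0.7  1.  -1.3]
```

View pics/c18.png

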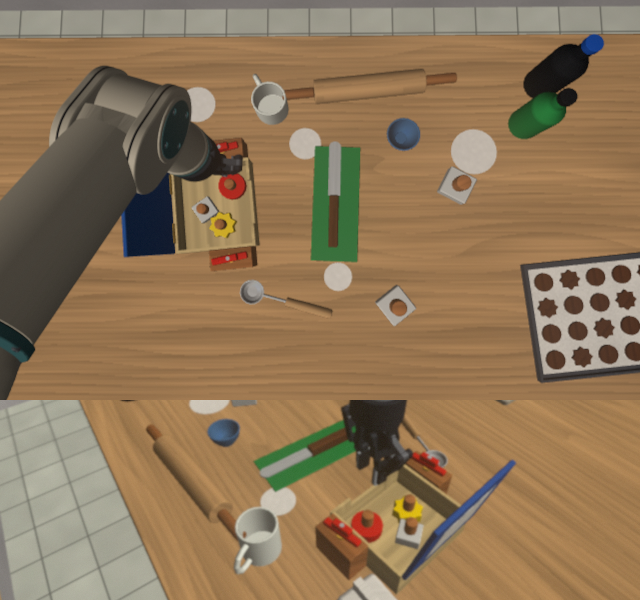

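move_arm(targets="-1 0 0 -3.5 0 0 0;-1 0 0 -4 0 0 0;-1 0 0 -3.5 0 0 0;-1 0 0 0 0 0 0;-1 -1.4 -3 0 0 0 0")

```text
clock: 30.57
eef_pos: [597.5, 198.8, 273.1]
tool_rot: [3.137, -0.006, -0.046]
force: [-0.3, -0.7, -0.6]
width: -0.1
gripper_force: 0.0
```

move_arm(targets="-1 -1.4 -3.8 0 0 0 0;-1 -1.4 -3.8 0 0 0 0;-1 -1.4 -3.8 0 0 0 0;-1 -1.2 -3.8 0 0 0 0;-1 0 -1 0 0 0 0")

```text
clock: 30.98
eef_pos: [541.2, 380.0, 267.7]
tool_rot: [-3.138, 0.006, -0.024]
force: [0.0, 1.6, -0.6]
width: -0.5
gripper_force: 0.0
```

move_arm(targets="-1 0 0 0 0 0 0;-1 0 0 2.5 0 0 0;-1 0 0 3 0 0 0;-1 0 0 2.5 0 0 0;-1 0 0 0 0 0 0")

```text
clock: 31.4
eef_pos: [542.8, 368.0, 184.6]
tool_rot: [3.136, 0.009, -0.038]
force: [-1.4, -0.2, -0.6]
width: 0.2
gripper_force: 0.0
```

Run:
```python
from lid import *
np.set_printoptions(precision=1,suppress=True)
s=read_state();print(s['eef_pos'],s['tool_rot'],s['force'],s['width'],s['qpos'],lid_angle('s19'))
```

```text
[542.8 368.  184.6] [ 3.1  0.  -0. ] [-1.4 -0.2 -0.6] 0.1703554199776652 [-1.1  0.8  0.9  1.6 -0.7  1.1 -1.7] [((np.float64(43.617304093369626), 1.75), np.int32(395)), ((np.float64(3.6502815398728847), 1.75), np.int32(4753))]
```

move_arm(targets="-1 0.2 1.5 0 0 0 0;-1 0.2 1.5 0 0 0 0;-1 0.2 1.5 0 0 0 0;-1 0.2 1.5 0 0 0 0;-1 0.2 1.5 0 0 0 0")

```text
clock: 31.92
eef_pos: [555.1, 294.9, 193.2]
tool_rot: [-3.139, -0.003, -0.036]
force: [0.3, 1.5, 0.0]
width: 0.4
gripper_force: 0.7
```

move_arm(targets="-1 0.2 1.5 0.2 0 0 0;-1 0.2 1.6 0.5 0 0 0;-1 0.2 1.5 0.7 0 0 0;-1 0.2 1.3 0.8 0 0 0;-1 0.2 1 0.8 0 0 0")

```text
clock: 32.33
eef_pos: [563.0, 224.3, 162.9]
tool_rot: [-3.14, -0.004, -0.037]
force: [-0.4, -0.7, 1.9]
width: 0.1
gripper_force: 0.6
```

Run:
```python
from lid import *
np.set_printoptions(precision=1,suppress=True)
s=read_state();print(s['eef_pos'],s['force'],lid_angle('s20'))
```

```text
[563.  224.3 162.9] [-0.4 -0.7  1.9] [((np.float64(40.27069189215932), 0.15), np.int32(3585)), ((np.float64(57.08029957123981), 0.85), np.int32(1006))]
```

move_arm(targets="-1 0.2 1.7 1.2 0 0 0;-1 0.2 1.7 1.4 0 0 0;-1 0.1 1.1 1.6 0 0 0;-1 0.1 0.9 1.6 0 0 0;-1 0 0.4 1.2 0 0 0")

```text
clock: 32.85
eef_pos: [565.9, 167.3, 90.5]
tool_rot: [-3.141, -0.001, -0.036]
force: [0.1, 1.0, 0.5]
width: -0.2
gripper_force: 0.4
```

move_arm(targets="-1 0 0.3 1 0 0 0;-1 0 0.2 0.8 0 0 0;-1 0 0 0 0 0 0;-1 0 0 0 0 0 0")

```text
clock: 33.18
eef_pos: [564.8, 163.4, 72.5]
tool_rot: [-3.141, 0.001, -0.035]
force: [0.1, -0.6, 1.1]
width: -0.4
gripper_force: 0.0
```

Run:
```python
from lid import *
np.set_printoptions(precision=1,suppress=True)
s=read_state();print(s['eef_pos'],s['force'],lid_angle('s21'))
```

```text
[564.8 163.4  72.5] [ 0.1 -0.6  1.1] [((np.float64(14.56403191115976), 0.0), np.int32(3761)), ((np.float64(51.040799340956916), 0.0), np.int32(1621))]
```

Nearly shut; press down in small steps.

move_arm(targets="-1 0 0 0.3 0 0 0;-1 0 0 0.3 0 0 0;-1 0 0 0 0 0 0;-1 0 0 0 0 0 0")

```text
clock: 33.62
eef_pos: [565.6, 163.4, 68.0]
tool_rot: [-3.14, -0.002, -0.035]
force: [-1.9, 0.8, 8.5]
width: 0.3
gripper_force: 4.8
```

move_arm(targets="-1 0 0 0.2 0 0 0;-1 0 0 0.2 0 0 0;-1 0 0 0 0 0 0;-1 0 0 0 0 0 0")

```text
clock: 33.95
eef_pos: [565.7, 163.3, 67.6]
tool_rot: [-3.137, -0.002, -0.035]
force: [-9.0, -0.1, 36.9]
width: -0.0
gripper_force: 18.9
```

move_arm(targets="-1 0 0 -2.5 0 0 0;-1 0 0 -4 0 0 0;-1 0 0 -3.5 0 0 0;-1 -3.8 0 0 0 0 0;-1 -3.8 0.2 0 0 0 0")

```text
clock: 34.37
eef_pos: [491.4, 163.8, 164.8]
tool_rot: [-3.14, -0.007, -0.035]
force: [-0.5, 0.5, -0.5]
width: 0.1
gripper_force: 0.0
```

move_arm(targets="-0.2 -3.8 0 0 0 0 0;-0.2 0 0 0 0 0 -7;-0.2 0 0 0 0 0 -7;-0.2 0 0 0 0 0 -7;-0.2 0 0 0 0 0 -7")

```text
clock: 34.78
eef_pos: [450.8, 165.4, 162.9]
tool_rot: [-3.141, -0.001, 0.46]
force: [0.5, -1.1, 0.1]
width: 33.8
gripper_force: 0.0
```

move_arm(targets="-0.2 0 0 0 0 0 -7;-0.2 0 0 0 0 0 -7;-0.2 0 0 0 0 0 -7;-0.2 0 0 0 0 0 -7;-0.2 0 0 0 0 0 -7")

```text
clock: 35.2
eef_pos: [450.9, 165.1, 162.8]
tool_rot: [3.141, -0.0, 1.07]
force: [-0.3, 0.2, -0.3]
width: 33.9
gripper_force: 0.0
```

move_arm(targets="-0.2 0 0 0 0 0 -7;-0.2 0 0 0 0 0 -7;-0.2 0 0 0 0 0 -7;-0.2 0 0 0 0 0 -7;-0.2 0 0 0 0 0 -7")

```text
clock: 35.62
eef_pos: [450.9, 165.0, 162.8]
tool_rot: [3.141, -0.0, 1.681]
force: [0.7, -0.1, -0.5]
width: 34.3
gripper_force: 0.0
```

move_arm(targets="-0.2 0 0 0 0 0 -7;-0.2 0 0 0 0 0 0;-0.2 0 0 0 0 0 0")

```text
clock: 35.87
eef_pos: [451.0, 164.9, 162.7]
tool_rot: [3.141, -0.0, 1.794]
force: [-0.1, -0.3, -0.6]
width: 33.8
gripper_force: 0.0
```

Run:
```python
from lid import *
np.set_printoptions(precision=2,suppress=True)
s=read_state();W=grab('wrist','w22');T=grab('top');S=grab('scene','s22');print(s['eef_pos'],s['tool_rot'],s['width'],s['qpos'])
print(proj(W,s['eef_pos']*[1,1,0]+[0,0,95]))
def red(im,box=None):
    h=cv2.cvtColor(im['color'],cv2.COLOR_RGB2HSV).astype(int);return (((h[:,:,0]<6)|(h[:,:,0]>174))&(h[:,:,1]>170)&(h[:,:,2]>70)).astype(np.uint8)
m=cv2.morphologyEx(red(W),cv2.MORPH_CLOSE,np.ones((9,9)))
for b in blobs(m,200):
    r=cv2.minAreaRect(np.argwhere(b[3])[:,::-1].astype(np.float32)); bp=cv2.boxPoints(r); print(b[0],r,[onz(W,*p,83)[:2] for p in bp],onz(W,*r[0],88))
for P in(S,):
    for c in((466.7,277.2),): pass
m=cv2.morphologyEx(red(T),cv2.MORPH_CLOSE,np.ones((5,5)))
for b in blobs(m,80):
    r=cv2.minAreaRect(np.argwhere(b[3])[:,::-1].astype(np.float32)); print('T',b[0],r,onz(T,*r[0],88))
cv2.imwrite('pics/c22.png',np.vstack([W['color'],S['color'][200:400]])[:,:,::-1])
```

```text
[450.96 164.87 162.74] [ 3.14 -0.    1.79] 33.8446844709022 [-0.63  0.51  0.32  2.06 -0.27  0.61  0.1 ]
[321.21 215.52]
1643 ((324.6346435546875, 202.90069580078125), (18.97563934326172, 90.04247283935547), 1.1691392660140991) [array([452.53, 132.96]), array([438.82, 202.12]), array([451.92, 204.81]), array([466.96, 135.88])] [451.8  172.27  88.  ]
2790 ((614.5452270507812, 238.4296875), (45.70615005493164, 88.31118774414062), 14.281096458435059) [array([666.58, 155.96]), array([648.17, 225.16]), array([684.38, 224.45]), array([706.65, 154.26])] [670.4  192.81  88.  ]
T 271 ((219.8529815673828, 147.4117889404297), (8.48874568939209, 34.92512893676758), 75.96376037597656) [671.47 187.89  88.  ]
T 149 ((235.4512176513672, 256.43902587890625), (6.774774074554443, 22.768829345703125), 77.90524291992188) [454.32 153.27  88.  ]
```

View pics/c22.png

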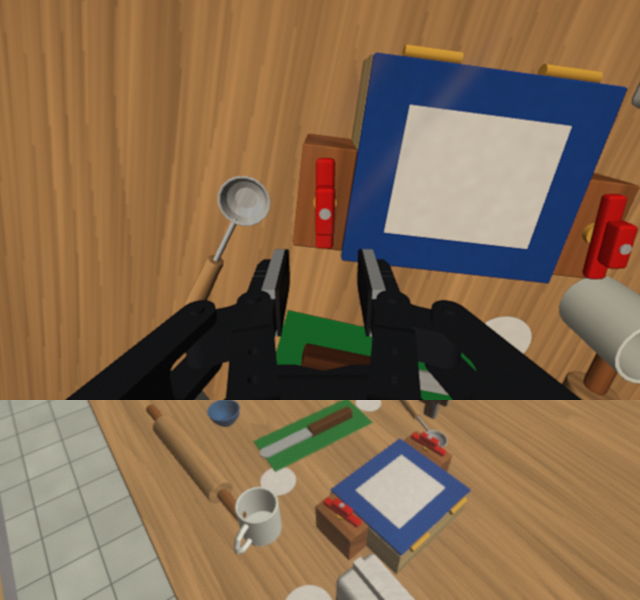

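move_arm(targets="-0.2 0 0.2 2.5 0 0 0;-0.2 0 0 2.5 0 0 0;-0.2 0 0 2.3 0 0 0;-0.2 0 0 1.2 0 0 0;-0.2 0 0 0 0 0 0")

```text
clock: 36.43
eef_pos: [451.2, 164.8, 75.3]
tool_rot: [-3.137, 0.001, 1.796]
force: [-0.0, 0.4, 0.4]
width: 34.1
gripper_force: 0.0
```

move_arm(targets="-1 0 0 0 0 0 0;-1 0 0 0 0 0 0;-1 0 0 0 0 0 0;-1 0 0 0 0 0 0;-1 0 0 0 0 0 0")

```text
clock: 36.85
eef_pos: [452.2, 165.1, 78.2]
tool_rot: [-3.141, -0.0, 1.797]
force: [-3.6, -2.4, 2.8]
width: 12.6
gripper_force: 60.1
```

move_arm(targets="-1 0 0 0 0 0 -7;-1 0 0 0 0 0 -7;-1 0 0 0 0 0 -7;-1 0 0 0 0 0 -7;-1 0 0 0 0 0 0")

```text
clock: 37.27
eef_pos: [452.9, 165.4, 78.2]
tool_rot: [3.141, -0.0, 2.289]
force: [-3.5, -0.9, 2.6]
width: 12.4
gripper_force: 60.1
```

move_arm(targets="-1 0 0 0 0 0 -7;-1 0 0 0 0 0 -7;-1 0 0 0 0 0 -7;-1 0 0 0 0 0 -7;-1 0 0 0 0 0 0")

```text
clock: 37.68
eef_pos: [453.3, 166.0, 78.2]
tool_rot: [3.14, 0.001, 2.775]
force: [-2.7, 0.7, 3.5]
width: 12.4
gripper_force: 60.2
```

move_arm(targets="-1 0 0 0 0 0 -7;-1 0 0 0 0 0 -7;-1 0 0 0 0 0 -7;-1 0 0 0 0 0 -3;-1 0 0 0 0 0 0")

```text
clock: 38.1
eef_pos: [453.4, 166.6, 78.2]
tool_rot: [3.14, 0.001, -3.093]
force: [-2.1, 2.7, 5.5]
width: 12.7
gripper_force: 60.4
```

```bash
python3 -c "
from h import *
s=read_state();print(s['force'],s['torque'],s['tool_rot'])"
```

```text
[-2.1032128   2.68387655  5.53244885] [0.58400077 0.62767671 0.02919773] [ 3.13965195e+00  1.44731784e-03 -3.09307467e+00]
```

move_arm(targets="-0.2 0 0 0 0 0 0;-0.2 0 0 0 0 0 0;-0.2 0 0 0 0 0 0;-0.2 0 0 -2 0 0 0;-0.2 0 0 -3.5 0 0 0")

```text
clock: 38.52
eef_pos: [450.9, 164.2, 130.6]
tool_rot: [-3.139, -0.007, -3.092]
force: [0.8, -0.6, -0.7]
width: 34.0
gripper_force: 0.0
```

move_arm(targets="-0.2 0 0 -3.3 0 0 0;-0.2 -3.7 0.1 0 0 0 0;-0.2 -3.7 0.2 0 0 0 0;-0.2 -3.7 0.1 0 0 0 0;-0.2 -3.7 0.2 0 0 0 0")

```text
clock: 38.93
eef_pos: [602.3, 178.5, 166.2]
tool_rot: [-3.141, 0.001, -3.092]
force: [-0.1, 1.6, -1.0]
width: 33.9
gripper_force: 0.0
```

move_arm(targets="-0.2 -3.7 0.1 0 0 0 0;-0.2 -3.6 0.2 0 0 0 0;-0.2 0 0 0 0 0 7;-0.2 0 0 0 0 0 7;-0.2 0 0 0 0 0 7")

```text
clock: 39.35
eef_pos: [673.6, 185.3, 164.6]
tool_rot: [-3.141, -0.001, 2.818]
force: [0.0, 0.4, -0.5]
width: 33.9
gripper_force: 0.0
```

move_arm(targets="-0.2 0 0 0 0 0 7;-0.2 0 0 0 0 0 7;-0.2 0 0 0 0 0 7;-0.2 0 0 0 0 0 7;-0.2 0 0 0 0 0 7")

```text
clock: 39.77
eef_pos: [673.2, 185.5, 165.3]
tool_rot: [-3.141, 0.0, 2.208]
force: [-0.0, 0.3, -0.4]
width: 34.2
gripper_force: 0.0
```

move_arm(targets="-0.2 0 0 0 0 0 7;-0.2 0 0 0 0 0 7;-0.2 0 0 0 0 0 0;-0.2 0 0 0 0 0 0")

```text
clock: 40.1
eef_pos: [673.1, 185.8, 165.3]
tool_rot: [-3.141, 0.001, 1.974]
force: [-1.1, -0.6, -0.5]
width: 34.3
gripper_force: 0.0
```

Run:
```python
from lid import *
np.set_printoptions(precision=2,suppress=True)
s=read_state();W=grab('wrist','w23');S=grab('scene','s23');print(s['eef_pos'],s['tool_rot'],s['width'],s['qpos'])
print(proj(W,s['eef_pos']*[1,1,0]+[0,0,95]))
h=cv2.cvtColor(W['color'],cv2.COLOR_RGB2HSV).astype(int);m=(((h[:,:,0]<6)|(h[:,:,0]>174))&(h[:,:,1]>170)&(h[:,:,2]>70)).astype(np.uint8)
m=cv2.morphologyEx(m,cv2.MORPH_CLOSE,np.ones((9,9)))
for b in blobs(m,200):
    r=cv2.minAreaRect(np.argwhere(b[3])[:,::-1].astype(np.float32)); print(b[0],r,[onz(W,*p,83)[:2] for p in cv2.boxPoints(r)])
cv2.imwrite('pics/c23.png',np.vstack([W['color'],S['color'][200:400]])[:,:,::-1])
```

```text
[673.05 185.78 165.34] [-3.14  0.    1.97] 34.31394269219645 [-0.4   0.77  0.16  1.43 -0.14  0.95  0.2 ]
[321.25 213.86]
1570 ((34.128440856933594, 119.23853302001953), (79.8827133178711, 28.734792709350586), 16.699243545532227) [array([439.92, 155.13]), array([443.45, 176.16]), array([493.  , 181.11]), array([490.75, 159.73])]
1565 ((324.99200439453125, 200.49884033203125), (19.5911922454834, 89.79837799072266), 8.392924308776855) [array([675.52, 154.84]), array([657.58, 223.13]), array([671.09, 226.67]), array([690.43, 158.51])]
```

View pics/c23.png

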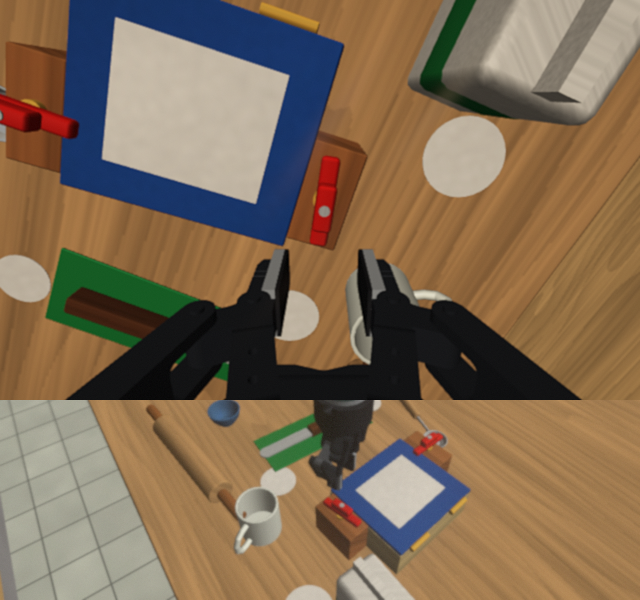

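move_arm(targets="-0.2 0.1 0.2 0 0 0 7.1;-0.2 0 0 2.5 0 0 0;-0.2 0 0 2.5 0 0 0;-0.2 0 0 2.3 0 0 0;-0.2 0 0 1.4 0 0 0")

```text
clock: 40.62
eef_pos: [673.1, 187.2, 76.0]
tool_rot: [-3.138, -0.0, 1.849]
force: [-0.1, -0.5, -0.9]
width: 34.3
gripper_force: 0.0
```

move_arm(targets="-0.2 0 0 0 0 0 0;-1 0 0 0 0 0 0;-1 0 0 0 0 0 0;-1 0 0 0 0 0 0;-1 0 0 0 0 0 0")

```text
clock: 41.03
eef_pos: [673.3, 186.8, 79.5]
tool_rot: [-3.139, 0.0, 1.848]
force: [-5.5, -1.3, -0.1]
width: 12.3
gripper_force: 60.6
```

move_arm(targets="-1 0 0 0 0 0 0;-1 0 0 0 0 0 -7;-1 0 0 0 0 0 -7;-1 0 0 0 0 0 -7;-1 0 0 0 0 0 0")

```text
clock: 41.45
eef_pos: [673.8, 187.1, 79.4]
tool_rot: [-3.14, -0.001, 2.217]
force: [-4.8, -1.2, 0.5]
width: 12.3
gripper_force: 60.6
```

move_arm(targets="-1 0 0 0 0 0 -7;-1 0 0 0 0 0 -7;-1 0 0 0 0 0 -7;-1 0 0 0 0 0 -7;-1 0 0 0 0 0 0")

```text
clock: 41.87
eef_pos: [674.2, 187.7, 79.5]
tool_rot: [3.141, -0.001, 2.703]
force: [-4.6, -1.0, 2.5]
width: 12.4
gripper_force: 60.7
```

move_arm(targets="-1 0 0 0 0 0 -7;-1 0 0 0 0 0 -7;-1 0 0 0 0 0 -7;-1 0 0 0 0 0 -7;-1 0 0 0 0 0 0")

```text
clock: 42.28
eef_pos: [674.4, 188.4, 79.4]
tool_rot: [3.14, -0.0, -3.094]
force: [-3.5, 1.0, 3.0]
width: 12.5
gripper_force: 60.9
```

move_arm(targets="-0.2 0 0 0 0 0 0;-0.2 0 0 0 0 0 0;-0.2 0 0 0 0 0 0;-0.2 0 0 -2 0 0 0;-0.2 0 0 -4 0 0 0")

```text
clock: 42.7
eef_pos: [671.7, 186.1, 134.2]
tool_rot: [-3.139, -0.008, -3.094]
force: [-0.0, -0.7, -0.5]
width: 33.8
gripper_force: 0.0
```

move_arm(targets="-0.2 0 0 -4 0 0 0;-0.2 0 0 -4 0 0 0;-0.2 0 -3 -3 0 0 0;-0.2 0 -4 0 0 0 0;-0.2 0 -4 0 0 0 0")

```text
clock: 43.12
eef_pos: [682.4, 78.9, 251.9]
tool_rot: [3.141, 0.008, -3.091]
force: [1.3, 0.0, -0.3]
width: 33.9
gripper_force: 0.0
```

Run:
```python
from lid import *
S=grab('scene');T=grab('top');W=grab('wrist');s=read_state();print(s['eef_pos'],s['force'])
c=np.hstack([cv2.resize(T['color'][120:280,140:380],(800,533))]);cv2.imwrite('pics/c24.png',np.vstack([cv2.resize(S['color'][200:360,200:500],(560,300)),cv2.resize(T['color'][100:280,100:436],(560,300))])[:,:,::-1])
```

```text
[681.46920157  71.492918   248.7950204 ] [-0.46001598  0.64332023  0.26223112]
```

View pics/c24.png

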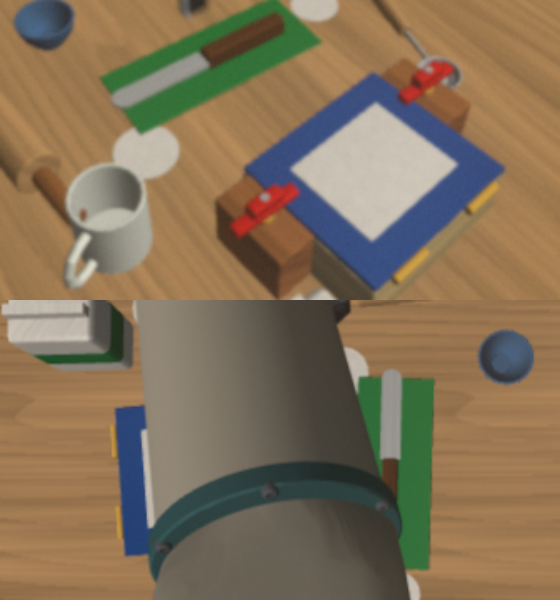

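The picture shows the lid shut, both red buttons across it, the knife on the mat and the mug untouched. I'll hand it in.

```bash
python3 -c "
from cell import order
print(order.finish_job())"
```

```text
the job is handed in; nothing more can be done
None
```

The job is handed in (no verdict came back): the last pictures show the lid shut over the three stamps present (red, square, star), both turnbuttons across it, the knife on its mat, and the mug untouched.

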